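Set the pointer to its index, shut the cover and lock the stud

TASK

Turn the black pointer lever in the control box clockwise until it points at the brass index tab on its scale, then swing the clear cover shut over it. Lock the cover: press its winged stud in, turn it a quarter turn clockwise while it is down, and let it spring up into its catch. Do not shift the index tab or the things lying round the box.

Things in the scene. Friction and masses are not known exactly. Their poses are not given: they have to be found in the camera images.
- control_box: grey metal box bolted to the bench, 170 deep (x) x 160 wide (y) x 70 mm high without cover; origin under its centre on the bench, its front (two coax sockets) faces its -x, z up. Clamp feet stick out 30 mm on both sides at bench height. Its top is an open well, x -53 to +77, y -73 to +73 mm, 28 mm deep; in front of it a ledge at 70 mm height with the stud's slotted receptacle
- dial_axis (a point): point where the dial's upright axis meets the dial panel (the floor of the well), at x = +12, y = 0, z = 42 mm of the box frame
- pointer (a joint): angle of the pointer lever about the dial axis, rad: 0 at the scale's first long line, growing clockwise seen from above to 4.71 at the last; stops at both ends. At value q the lever points along angle 2.356 - q, counter-clockwise from the box's +x. It turns against about 0.05 N m of friction and stays where it is left, so shut fingertips can push it round by its side
- pointer_tip (a point): nose of the pointer lever, 46 mm from the dial axis, 10 mm above the dial panel. The lever is a black bar 10 mm wide whose flat sides stand 5 to 18 mm above the panel, with a white line on top; its hub is 28 mm across and 19 mm high, on a flange 40 mm across and 4.5 mm high
- index_mark (a point): where the lever's nose must come: 46 mm from the dial axis, on the line from the axis to the brass index tab, 10 mm above the panel. The tab is a stiff clip 11 mm wide and 6 mm high on the rim of the scale, 52 to 63 mm from the axis, clockwise of the lever as found
- index (a joint): angle of the brass index tab about the dial axis, rad, counted as pointer is
- cover (a joint): opening angle of the clear cover, rad: 0 shut on the rim, about 2 as found (leaning back past upright, away from the box's front). A flat clear pane in a metal frame, 170 mm from hinge to free edge, 160 mm wide, 5 mm thick; its stiff hinge (about 0.3 N m) stays where it is left. Shut, its upper face lies 75.5 mm above the bench
- cover_hinge (a point): middle of the cover's hinge line, at x = +85, y = 0, z = 73 mm of the box frame; the line runs along the box's y
- cover_edge (a point): middle of the cover's free edge, 170 mm from the hinge line. The winged stud sits 16 mm inside it at mid-width (20 mm proud of the outer face): push the cover beside it, e.g. 45 mm off the middle
- stud_press (a joint): how far the stud is pressed in against its spring, m: 0 out, stop at 0.0065. About 4 N to start, 9.5 N fully in. It must be at least 0.0045 in before it can turn; locked, it rests about 0.0025 in
- stud (a joint): angle of the winged stud, rad: 0 unlocked (wing along the cover's free edge, the box's y), growing clockwise seen from above the shut cover, 1.57 locked (wing along the box's x), stop at 1.62. Its 26 mm cross-bar blocks it unless it is pressed in; part-turned and let go, it stays about 4 mm in
- stud_grip (a point): middle of the stud's steel wing, on its axis. The wing is 9.5 mm thick, 28 mm long, 15 mm high; cover shut and stud out, it stands 86 to 101 mm above the bench (this point at 93.5), over a collar 17 mm across whose top is at 86.5 mm
- loupe: black eyepiece loupe, 36 mm across, 48 mm high, standing beside the box; origin at its foot
- driver_red: small red screwdriver, 136 mm long, lying on the mat to the right of the box; origin at its middle
- marker: marker pen, 116 mm long, lying beside the box; origin at its middle
- steel_block: plain steel block 40 x 25 x 25 mm beside the box; origin at its foot

How it is judged:
By the outcome, as a careful person would: the job done as asked, in the order asked, and still so for the second after the job is handed in, with the robot touching nothing.
It also fails if it takes over 72 s, if anything falls off the work surface, if the arm or the gripper's body presses on something with over 40 N, if the wrist force passes 120 N, or if a joint passes its speed limit or range.

ROBOT

A 6-joint arm with a two-finger parallel gripper is mounted at the origin on a cart in front of the work surface, level with it; the furniture and walls round the work are solid. World frame = base frame: x ahead of the robot, y to its left, z up, the work surface at z = 0. Lengths are in m, angles in rad, forces in N, time in s.
With the tool pointing down it reaches from about 0.35 to 0.975 m from the base axis. Payload 4.9 kg.
Tool frame: the origin (TCP) lies at the very end of the fingers, on their centre line; the grasp point (between the pads) lies 19 mm behind it; z points along the fingers, y is the direction in which the jaws open and shut (so a half turn about z gives the same grasp; the last joint's range is limited). The gripper opens to 85 mm and grips with 20 to 120 N. Pads are 22 mm wide; open, the fingers measure 114 mm over their backs; the gripper's body (76 mm by 85 mm) begins 54 mm behind the grasp point. The pads swing forward as they close: fully open they stand 13 mm farther back than shut.
Start: joints at [1.101, 0.053, 1.613, -0, 1.476, -0.119], TCP at [0.215, 0.587, 0.231] pointing down, gripper open.
Joint ranges: [-3.01, 3.01], [-1.01, 2.22], [0.06, 2.58], [-1.02, 4.17], [0.09, 2.62], [-3.14, 3.14]. Speed limits (rad/s): [2.57, 2.57, 3.14, 3.14, 3.14, 3.14].

INTERFACE

Orientations are given as a unit quaternion [w, x, y, z].
In Python, from plant import state, grab_frame, camera_model, job_done, search_frame, masks_of, place_of gives the robot as it stands.
- The arm moves only by the tool drive_tool, never from a script. Its argument "series" is a list of rows, each a list of 2 entries, a list of its own where there are three numbers: the shift along the world's x, y, z in m, then the turn, a rotation vector about the world's x, y, z in degrees. A call has 1 to 8 rows; each row is the pose to reach, as a shift and turn from the pose commanded when the call began; what a row does not reach only later rows make up. A row lasts 1/10 s, in which the tool goes at most 50 mm and 8.59 degrees, less where a joint would pass 70% of its speed; a pose out of reach is approached as far as the arm can. A call with a gripper value outside its range is refused whole. "fingers" is the closure, from -1 (fully open) to 1 (shut), so that 0 is half open, set as the call begins (left out, the last holds). The fingers move at their own pace and stop on an object; the grip force is fixed at half the most. Time passes only in rows, so rows that repeat a pose let the fingers close. It gives the time, the measured TCP pose, the force and the opening at its end, in the units of the state.
- state(): the state, without advancing time (a new reading comes with each control period).
- grab_frame(name): name is "side" or "top"; returns the picture (480x640x3 uint8, red, green, blue); there is no depth.
- camera_model(name): a dict with "fovy" (degrees; the focal length in pixels is half the picture's height over the tangent of half this angle, whatever the lens; pixels are square), "cx", "cy" (the principal point, pixels), "D" ([k1, k2, p1, p2, k3] as OpenCV has them; the pictures are not rectified), "rvec" (rotation vector, rad) and "tvec" (3), from world to camera coordinates, as OpenCV has them. Camera axes: x right, y down, z forward; pixel columns grow to the right and rows downward; lengths in m; the calibration is good to about 2 mm. A picture is of the moment at which its call begins. camera_model takes no time and is no camera call.
- job_done(): hands the job in, once; it reports no verdict.
Trained networks look in the newest picture that a camera, given by its name, has taken for a name from the list of things; names that differ only in an ending like _2 or _b are one class to them, and where a whole thing is asked for, a point or a joint stands for the part that bears it (a point fixed in the world has none). Each returns a list of dicts, best first, with "confidence" (0 to 1); they miss things now and then, are a little off and sometimes report something else, mostly with a low value. They report only what shows in the picture. A call takes as long as a camera call.
- search_frame(camera, name): "location" ([x, y, z] in m, in world coordinates, good to about 4 mm: the middle of the surface that is visible of it).
- masks_of(camera, name): "pixels" (480x640 bool, what is visible of it).
- place_of(camera, name): "location" ([x, y, z] in m, in world coordinates, good to about 4 mm: a listed point, or the origin of a listed thing).
The state is a dict: "time": time; "joint_pos": joint angles; "joint_vel": joint speeds; "joint_efforts": joint torques, N m; "tool_pos": TCP position; "tool_rot": TCP orientation; "contact_force": force on the tool from outside, world axes, zero at the start; "ft_torque": the same for the moment, N m; "gripper_width": opening from 0.0 (shut) to 1.0 (fully open).
Only numpy, scipy, OpenCV 4.12 (cv2) and the standard library are available. Lean on these libraries where they do the work, as an engineer would, in place of code of your own. Each camera call takes 0.05 s, during which the arm holds its last target.

## Working session

There is one attempt and no reset: what is moved stays moved. The work goes in short steps, Python scripts to look and compute and a tool call to move; the robot and the scene stay as the last step left them, time stands still between calls to the robot, and variables do not carry over. Pictures are saved under pics/ and viewed, and the job is handed in when it is done.

Besides the shell and the picture viewer there is one more tool, called after "Call:" by a JSON object that holds its "name" and its "arguments", one argument or row to a line. drive_tool: Moves the arm, as the interface text tells. Its arguments: {"type":"object","properties":{"series":{"type":"array","items":{"type":"array"}},"fingers":{"type":"number"}},"required":["series"]}

```bash
ls; mkdir -p pics; python3 - <<'E'
from plant import *
import cv2,numpy as np
print(state())
for c in ("side","top"):
    f=grab_frame(c); cv2.imwrite(f"pics/{c}0.png",f[:,:,::-1]); print(c,camera_model(c))
    for n in ("control_box","dial_axis","pointer_tip","index_mark","cover_hinge","cover_edge","stud_grip","loupe","driver_red","marker","steel_block"):
        r=place_of(c,n); print(n,[(np.round(d["location"],4).tolist(),round(d["confidence"],2)) for d in r[:2]])
E
```

```text
pics
{'time': 0.0, 'joint_pos': array([ 1.10100924e+00,  5.33538986e-02,  1.61429792e+00, -1.29517648e-05,
        1.47599736e+00, -1.18996660e-01]), 'joint_vel': array([-1.32308604e-03, -2.39842054e-04, -8.79722353e-04,  7.50566011e-05,
       -1.57196584e-03,  1.84675374e-04]), 'joint_efforts': array([ 1.45741476e-03, -3.93678761e+01, -3.70178175e+01, -2.64452234e-05,
        6.89784836e-03,  2.08265000e-06]), 'tool_pos': array([0.21449151, 0.58637725, 0.23006251]), 'tool_rot': array([-2.92189790e-04,  1.74496600e-01,  9.84657240e-01, -9.85896155e-04]), 'contact_force': array([-0.67968611, -0.74710924,  0.81164074]), 'ft_torque': array([ 0.048963  ,  0.05179574, -0.02195986]), 'gripper_width': 0.9998338766925101}
side {'fovy': 49.67541362453295, 'cx': 324.31221793339375, 'cy': 235.7346626010994, 'D': array([-0.12507628,  0.        ,  0.        ,  0.        ,  0.        ]), 'rvec': array([ 1.92954475, -0.44187798,  0.28727229]), 'tvec': array([-0.44723611,  0.20701633,  0.84042685])}
control_box [([0.5114, 0.1324, 0.0029], 0.8)]
dial_axis [([0.5233, 0.1243, 0.0446], 0.83)]
pointer_t
[... 661 characters left out ...]
 0.23154369]), 'tvec': array([0.15766488, 0.52147882, 1.04295906])}
control_box [([0.5191, 0.1272, -0.0047], 0.61), ([0.4812, 0.3013, 0.0], 0.22)]
dial_axis [([0.5248, 0.1245, 0.0436], 0.76)]
pointer_tip [([0.5204, 0.1747, 0.0493], 0.73)]
index_mark [([0.548, 0.0845, 0.0503], 0.59)]
cover_hinge [([0.5964, 0.119, 0.0717], 0.86)]
cover_edge [([0.6878, 0.1038, 0.2204], 0.77), ([0.5325, -0.1693, 0.0027], 0.66)]
stud_grip [([0.6987, 0.1044, 0.1934], 0.44)]
loupe [([0.5526, 0.3139, -0.0015], 0.57), ([0.5192, 0.1728, 0.0491], 0.23)]
driver_red [([0.534, -0.1688, 0.004], 0.79), ([0.6792, 0.3511, 0.0009], 0.21)]
marker [([0.6808, 0.3499, 0.0036], 0.74)]
steel_block [([0.4813, 0.3007, -0.0015], 0.69)]
```

View pics/side0.png

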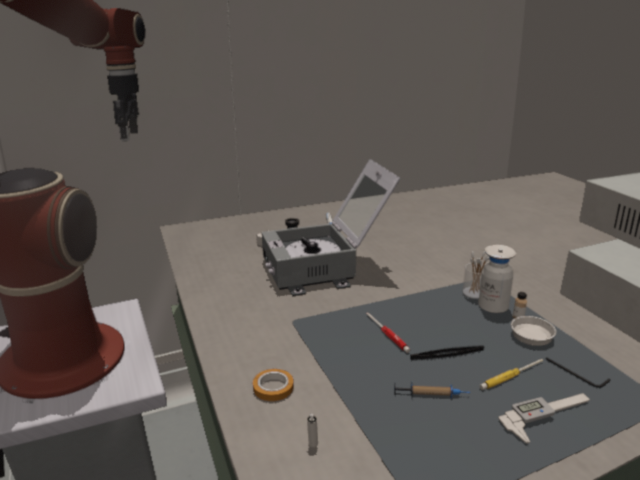

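View pics/top0.png

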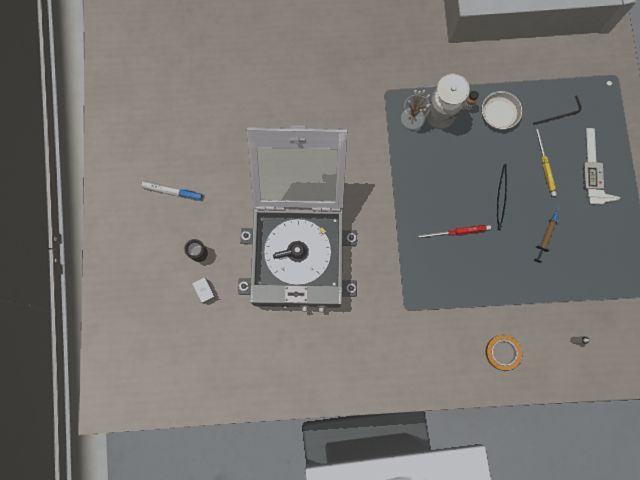

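```bash
python3 - <<'E'
import cv2
f=cv2.imread("pics/top0.png"); cv2.imwrite("pics/crop1.png",cv2.resize(f[115:315,225:365],None,fx=4,fy=4,interpolation=cv2.INTER_CUBIC)[:,:,:][200:800])
E
```

```text
(no output)
```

View pics/crop1.png

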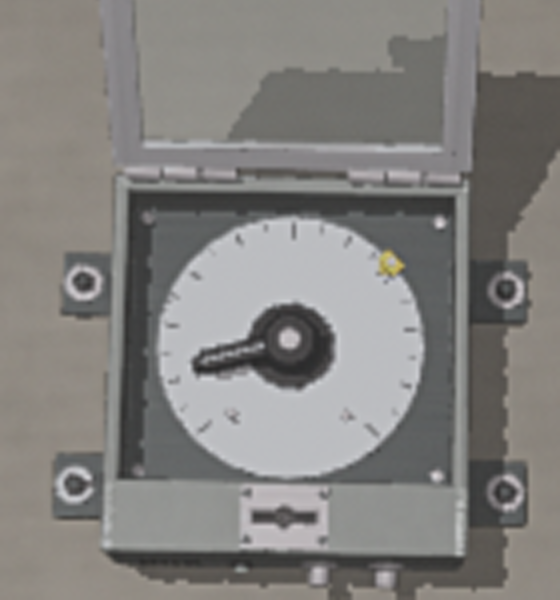

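```bash
cat > h.py <<'E'
import numpy as np,cv2
from plant import *
def K(c):
    m=camera_model(c); f=240/np.tan(np.radians(m["fovy"]/2))
    return np.array([[f,0,m["cx"]],[0,f,m["cy"]],[0,0,1]]),m["D"],m["rvec"],m["tvec"]
def proj(c,P):
    k,D,r,t=K(c); return cv2.projectPoints(np.array(P,float).reshape(-1,3),r,t,k,D)[0].reshape(-1,2)
def back(c,uv,z):
    k,D,r,t=K(c); R=cv2.Rodrigues(r)[0]
    n=cv2.undistortPoints(np.array(uv,float).reshape(-1,1,2),k,D).reshape(-1,2)
    d=np.c_[n,np.ones(len(n))]@R; o=-R.T@t
    z=np.broadcast_to(z,len(n)); s=(z-o[2])/d[:,2]
    return o+d*s[:,None]
E
python3 - <<'E'
from h import *
c=np.array([[105,550],[463,558],[118,178],[467,188],  [85,283],[73,484],[505,290],[505,492], [288,338],[196,365],[392,262],[285,517]],float)
uv=np.c_[225+c[:,0]/4-.4,165+c[:,1]/4-.4]
z=[.07]*4+[.01]*4+[.061,.06,.048,.07]
p=back("top",uv,z); print(np.round(p,4))
print("yaw edges", [np.degrees(np.arctan2(d[1],d[0])) for d in (p[2]-p[0],p[3]-p[1])], [np.degrees(np.arctan2(-d[0],d[1])) for d in (p[0]-p[1],p[2]-p[3])], np.linalg.norm(p[2]-p[0]),np.linalg.norm(p[0]-p[1]))
print("yaw feet",[np.degrees(np.arctan2(d[1],d[0])) for d in (p[4]-p[5],p[6]-p[7])],[np.degrees(np.arctan2(-d[0],d[1])) for d in (p[4]-p[6],p[5]-p[7])], p[4:8].mean(0), p[:4].mean(0))
E
```

```text
[[0.4421 0.2172 0.07  ]
 [0.4194 0.0631 0.07  ]
 [0.6078 0.1945 0.07  ]
 [0.5839 0.0395 0.07  ]
 [0.5756 0.2194 0.01  ]
 [0.4815 0.2344 0.01  ]
 [0.5479 0.0237 0.01  ]
 [0.4532 0.0366 0.01  ]
 [0.5274 0.1274 0.061 ]
 [0.5205 0.1696 0.06  ]
 [0.5592 0.0763 0.048 ]
 [0.4467 0.1379 0.07  ]]
yaw edges [np.float64(-7.816248231732713), np.float64(-8.18036124258002)] [np.float64(-8.37683142779), np.float64(-8.759260640217555)] 0.16725056926068665 0.1557652057884846
yaw feet [np.float64(-9.048773820500209), np.float64(-7.769089901706742)] [np.float64(-8.050916154276598), np.float64(-8.157365515237235)] [0.51454169 0.12853346 0.01      ] [0.51331152 0.12859745 0.07      ]
```

Call:
{"name": "drive_tool", "arguments": {
  "series": [
    [[0.2785,-0.428,-0.03],[0,0,27.5]],
    [[0.2785,-0.428,-0.03],[0,0,27.5]],
    [[0.2785,-0.428,-0.03],[0,0,27.5]],
    [[0.2785,-0.428,-0.03],[0,0,27.5]],
    [[0.2785,-0.428,-0.03],[0,0,27.5]],
    [[0.2785,-0.428,-0.03],[0,0,27.5]],
    [[0.2785,-0.428,-0.03],[0,0,27.5]],
    [[0.2785,-0.428,-0.03],[0,0,27.5]]
  ],
  "fingers": 1
}}

```text
time: 2.0
tool_pos: [0.4303, 0.2553, 0.2085]
tool_rot: [0.001, -0.065, 0.998, 0.0]
contact_force: [0.2, 0.7, -0.8]
gripper_width: 0.004
```

Call:
{"name": "drive_tool", "arguments": {
  "series": [
    [[0,0,0],[0,0,0]],
    [[0,0,0],[0,0,0]]
  ]
}}

```text
time: 2.2
tool_pos: [0.43, 0.2562, 0.2082]
tool_rot: [-0.0, -0.063, 0.998, 0.0]
contact_force: [-0.4, 0.4, -0.6]
gripper_width: 0.001
```

Call:
{"name": "drive_tool", "arguments": {
  "series": [
    [[0.063,-0.098,0],[0,0,0]],
    [[0.063,-0.098,0],[0,0,0]],
    [[0.063,-0.098,0],[0,0,0]],
    [[0.063,-0.098,-0.05],[0,0,0]],
    [[0.063,-0.098,-0.1],[0,0,0]],
    [[0.063,-0.098,-0.118],[0,0,0]],
    [[0.063,-0.098,-0.118],[0,0,0]],
    [[0.063,-0.098,-0.118],[0,0,0]]
  ]
}}

```text
time: 3.0
tool_pos: [0.4926, 0.1604, 0.0909]
tool_rot: [0.0, -0.065, 0.998, 0.0]
contact_force: [-0.3, 0.7, 0.3]
gripper_width: 0.002
```

```bash
python3 - <<'E'
from h import *
s=state(); print(s["tool_pos"],s["tool_rot"],s["joint_pos"])
f=grab_frame("top"); cv2.imwrite("pics/t2.png",cv2.resize(f[:,:,::-1][150:320,230:370],None,fx=3.5,fy=3.5,interpolation=cv2.INTER_CUBIC))
f=grab_frame("side"); cv2.imwrite("pics/s2.png",cv2.resize(f[:,:,::-1][150:310,210:430],None,fx=3.5,fy=3.5,interpolation=cv2.INTER_CUBIC))
print(proj("top",[s["tool_pos"]]),proj("side",[s["tool_pos"]]))
E
```

```text
[0.49257611 0.16038098 0.09090652] [ 2.52072666e-04 -6.54566257e-02  9.97855362e-01  2.09673988e-04] [ 1.70842933e-01 -7.26601593e-02  1.98208157e+00  3.86005614e-04
  1.23162582e+00 -1.53108864e+00]
[[279.44313147 267.71652539]] [[291.0195998 228.0377993]]
```

View pics/t2.png

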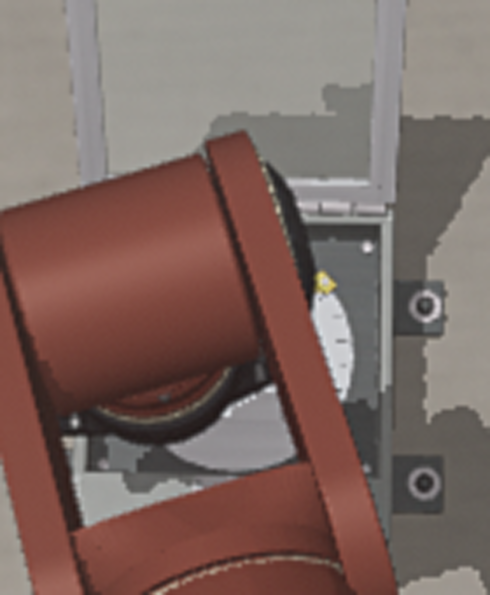

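View pics/s2.png

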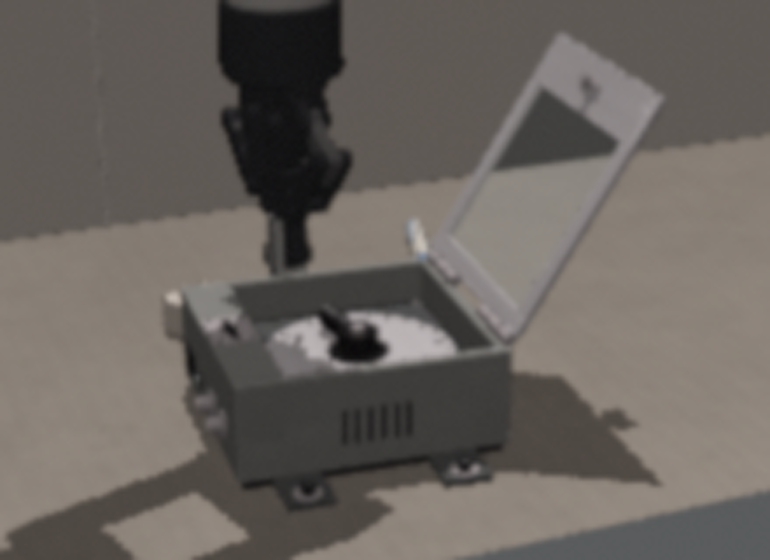

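Call:
{"name": "drive_tool", "arguments": {
  "series": [
    [[0,0,-0.038],[0,0,0]],
    [[0,0,-0.038],[0,0,0]],
    [[0,0,-0.038],[0,0,0]]
  ]
}}

```text
time: 3.4
tool_pos: [0.4927, 0.1593, 0.0532]
tool_rot: [0.0, -0.065, 0.998, 0.0]
contact_force: [-0.5, 0.1, 0.9]
gripper_width: -0.001
```

```bash
python3 - <<'E'
from h import *
s=state(); t=s["tool_pos"]; print(t,s["contact_force"])
A=np.array([.5255,.126]); L0=97.5
def u(a): return np.array([np.cos(np.radians(a)),np.sin(np.radians(a))])
for a in np.arange(97.5,-62,-8):
    p=A+.036*u(a)+.017*u(a+90); print(a, np.round(p-t[:2],4), a-97.5)
E
```

```text
[0.49270261 0.15926532 0.0531641 ] [-0.54411147  0.06285957  0.89095094]
97.5 [0.0112 0.0002] 0.0
89.5 [0.0161 0.0029] -8.0
81.5 [0.0213 0.0049] -16.0
73.5 [0.0267 0.0061] -24.0
65.5 [0.0323 0.0065] -32.0
57.5 [0.0378 0.0062] -40.0
49.5 [0.0433 0.0051] -48.0
41.5 [0.0485 0.0033] -56.0
33.5 [0.0534 0.0008] -64.0
25.5 [ 0.058  -0.0024] -72.0
17.5 [ 0.062  -0.0062] -80.0
9.5 [ 0.0655 -0.0106] -88.0
1.5 [ 0.0683 -0.0153] -96.0
-6.5 [ 0.0705 -0.0204] -104.0
-14.5 [ 0.0719 -0.0258] -112.0
-22.5 [ 0.0726 -0.0313] -120.0
-30.5 [ 0.0724 -0.0369] -128.0
-38.5 [ 0.0716 -0.0424] -136.0
-46.5 [ 0.0699 -0.0477] -144.0
-54.5 [ 0.0675 -0.0527] -152.0
```

Call:
{"name": "drive_tool", "arguments": {
  "series": [
    [[0.011,0,0],[0,0,0]],
    [[0.016,0.003,0],[0,0,-8]],
    [[0.021,0.005,0],[0,0,-16]],
    [[0.027,0.006,0],[0,0,-24]],
    [[0.032,0.0065,0],[0,0,-32]],
    [[0.038,0.006,0],[0,0,-40]],
    [[0.043,0.005,0],[0,0,-48]],
    [[0.0485,0.0035,0],[0,0,-56]]
  ]
}}

```text
time: 4.2
tool_pos: [0.5425, 0.1628, 0.054]
tool_rot: [0.001, 0.414, 0.91, 0.001]
contact_force: [-2.0, 1.0, -0.1]
gripper_width: -0.001
```

```bash
python3 - <<'E'
from h import *
s=state(); t=s["tool_pos"]; print(t,s["tool_rot"],s["contact_force"],s["joint_pos"])
f=grab_frame("side"); cv2.imwrite("pics/s3.png",cv2.resize(f[:,:,::-1][150:310,210:430],None,fx=3.5,fy=3.5,interpolation=cv2.INTER_CUBIC))
E
```

```text
[0.54249761 0.16279111 0.05403011] [5.20212391e-04 4.14179172e-01 9.10195037e-01 5.80499222e-04] [-1.99654446  0.97549595 -0.10109899] [ 1.59951850e-01  9.10054775e-02  1.88638978e+00  4.25341361e-04
  1.16268813e+00 -5.56931108e-01]
```

View pics/s3.png

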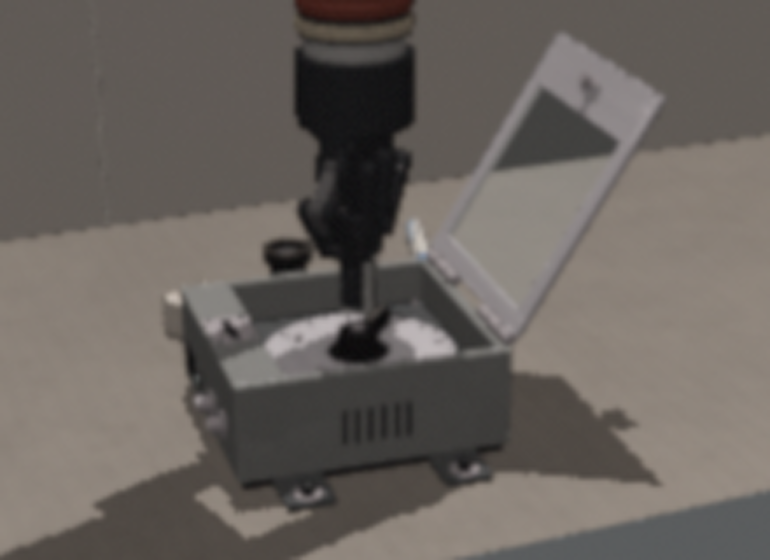

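Call:
{"name": "drive_tool", "arguments": {
  "series": [
    [[0.005,-0.0025,0],[0,0,-8]],
    [[0.0095,-0.006,0],[0,0,-16]],
    [[0.0135,-0.0095,0],[0,0,-24]],
    [[0.017,-0.014,0],[0,0,-32]],
    [[0.02,-0.0185,0],[0,0,-40]],
    [[0.022,-0.024,0],[0,0,-48]],
    [[0.0235,-0.029,0],[0,0,-56]],
    [[0.024,-0.035,0],[0,0,-64]]
  ]
}}

```text
time: 5.05
tool_pos: [0.5666, 0.1279, 0.0539]
tool_rot: [0.0, 0.833, 0.553, 0.002]
contact_force: [-0.4, 2.1, 0.6]
gripper_width: 0.002
```

```bash
python3 - <<'E'
from h import *
s=state(); t=s["tool_pos"]; print(t,s["tool_rot"],s["contact_force"],s["joint_pos"])
f=grab_frame("side"); cv2.imwrite("pics/s4.png",cv2.resize(f[:,:,::-1][190:290,250:370],None,fx=6,fy=6,interpolation=cv2.INTER_CUBIC))
f=grab_frame("top"); cv2.imwrite("pics/t4.png",cv2.resize(f[:,:,::-1][190:310,230:370],None,fx=5,fy=5,interpolation=cv2.INTER_CUBIC))
E
```

```text
[0.56662511 0.12794793 0.05393934] [2.03397865e-04 8.32879354e-01 5.53452489e-01 1.51121678e-03] [-0.3654744   2.09638099  0.57867432] [9.34776269e-02 1.22552620e-01 1.85227575e+00 1.16746722e-03
 1.16390952e+00 4.90804323e-01]
```

View pics/s4.png

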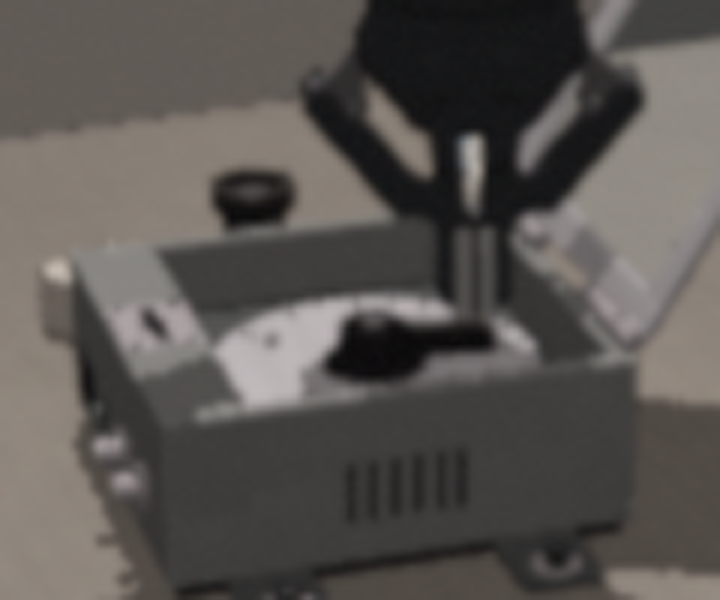

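View pics/t4.png

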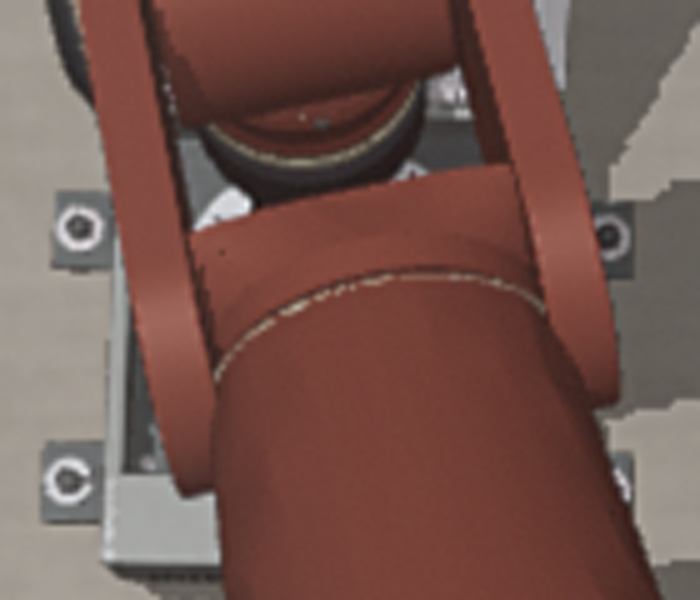

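Call:
{"name": "drive_tool", "arguments": {
  "series": [
    [[0,-0.0055,0],[0,0,-8]],
    [[-0.001,-0.011,0],[0,0,-16]],
    [[-0.0025,-0.0165,0],[0,0,-24]],
    [[-0.0035,-0.019,0],[0,0,-27.5]],
    [[-0.0035,-0.019,0],[0,0,-27.5]],
    [[0.0005,-0.016,0],[0,0,-27.5]],
    [[0.0005,-0.016,0.05],[0,0,-27.5]],
    [[0.0005,-0.016,0.1],[0,0,-27.5]]
  ]
}}

```text
time: 5.95
tool_pos: [0.5643, 0.1117, 0.1513]
tool_rot: [-0.001, 0.939, 0.343, -0.002]
contact_force: [2.0, -0.1, 0.7]
gripper_width: 0.002
```

Call:
{"name": "drive_tool", "arguments": {
  "series": [
    [[-0.04,0.03,0.02],[0,0,0]],
    [[-0.08,0.06,0.02],[0,0,0]],
    [[-0.1,0.1,0.02],[0,0,0]],
    [[-0.12,0.14,0.02],[0,0,0]],
    [[-0.14,0.18,0.02],[0,0,0]],
    [[-0.14,0.22,0.02],[0,0,0]],
    [[-0.14,0.24,0.02],[0,0,0]],
    [[-0.14,0.24,0.02],[0,0,0]]
  ]
}}

```text
time: 6.75
tool_pos: [0.4252, 0.3541, 0.1727]
tool_rot: [-0.0, 0.939, 0.344, 0.0]
contact_force: [0.5, -0.4, 0.1]
gripper_width: 0.005
```

```bash
python3 - <<'E'
from h import *
s=state(); t=s["tool_pos"]; print(s["time"],t,s["tool_rot"],s["contact_force"])
f=grab_frame("top"); cv2.imwrite("pics/t5f.png",f[:,:,::-1]); cv2.imwrite("pics/t5.png",cv2.resize(f[:,:,::-1][205:300,245:355],None,fx=6,fy=6,interpolation=cv2.INTER_CUBIC))
for n in("pointer_tip","index_mark","dial_axis"): print(n,[(np.round(d["location"],4).tolist(),round(d["confidence"],2)) for d in place_of("top",n)[:2]])
E
```

```text
6.75 [0.42523914 0.35408556 0.17266341] [-1.73088688e-04  9.38907806e-01  3.44168476e-01  4.01650482e-04] [ 0.52696984 -0.35093927  0.11777134]
pointer_tip [([0.557, 0.0935, 0.049], 0.84)]
index_mark [([0.5496, 0.0846, 0.0526], 0.47)]
dial_axis [([0.5256, 0.1257, 0.0437], 0.66)]
```

View pics/t5.png

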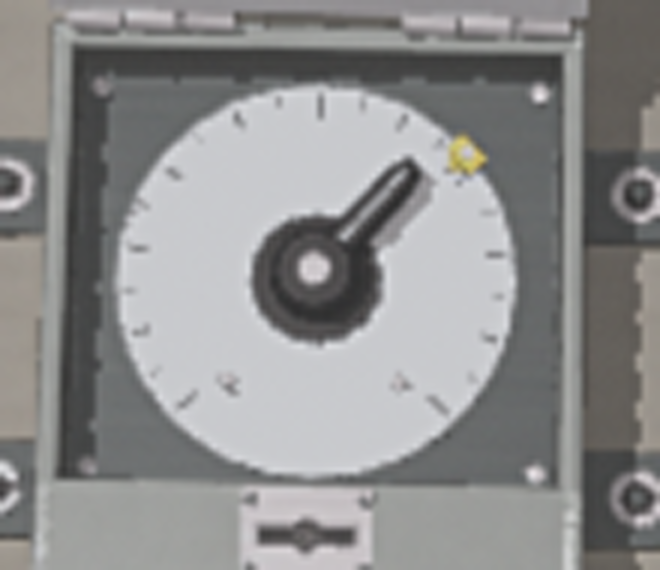

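```bash
cat > ang.py <<'E'
from h import *
import sys
def ang(fn):
    f=cv2.imread(fn).astype(int); b,g,r=f[...,0],f[...,1],f[...,2]
    x0,x1,y0,y1=245,355,205,300
    m=np.zeros(f.shape[:2],bool); m[y0:y1,x0:x1]=1
    ye=m&(r-b>50)
    v,u=np.nonzero(ye); tab=back("top",np.c_[u,v],.046).mean(0)
    print("tab",tab,len(u))
    wh=(m&(r>140)&(abs(r-b)<30)).astype(np.uint8)
    A=np.array([.5255,.126])
    # all disc pts in world at panel z
    v,u=np.nonzero(wh); p=back("top",np.c_[u,v],.043)
    d=np.linalg.norm(p[:,:2]-A,axis=1); 
    k=d<.075; 
    (c,ax,_) =cv2.fitEllipse(cv2.convexHull((p[k&(d<.066)][:,:2]*1e4).astype(np.float32)))
    C=np.array(c)/1e4; print("disc centre",C,"axes",np.array(ax)/1e4)
    for cen in (C,np.array([.5259,.1263])):
        t=tab[:2]-cen; at=np.degrees(np.arctan2(t[1],t[0])); print("tab ang",at,"r",np.hypot(*t))
        dk=m&(r<75)
        v,u=np.nonzero(dk); q=back("top",np.c_[u,v],.058)[:,:2]-cen; rr=np.hypot(*q.T)
        k=(rr>.026)&(rr<.050); a=np.degrees(np.arctan2(q[k,1],q[k,0]))
        med=np.median(a); a=a[abs(a-med)<25]; print("lever dark mean",a.mean(),np.median(a),a.min(),a.max(),len(a))
        # edges perpendicular offset fit
        v,u=np.nonzero(m); Q=back("top",np.c_[u,v],.060)[:,:2]-cen
ang(sys.argv[1])
E
python3 ang.py pics/t5f.png; python3 ang.py pics/top0.png
```

```text
tab [0.55883423 0.07766016 0.046     ] 17
disc centre [0.52504849 0.12732992] axes [0.11916699 0.12732782]
tab ang -55.77616982392355 r 0.06007130021364615
lever dark mean -50.524377322843414 -52.22067120498423 -57.824403147015616 -39.07311234090104 26
tab ang -55.89791562071376 r 0.058740932757071686
lever dark mean -50.329686406285525 -52.2529662266145 -58.1926249434452 -38.49807106299104 25
tab [0.55883423 0.07766016 0.046     ] 17
disc centre [0.52438613 0.12701764] axes [0.11895645 0.12781405]
tab ang -55.08763273015517 r 0.0601899640939441
lever dark mean 97.88856261203698 98.54688928178479 85.97712059429874 102.69710287379176 21
tab ang -55.89791562071376 r 0.058740932757071686
lever dark mean 100.50496637219172 100.92239637157161 88.68730649788756 106.93263285773561 22
```

```bash
python3 - <<'E'
from h import *
f=cv2.imread("pics/t5f.png"); cv2.imwrite("pics/t5z.png",cv2.resize(f[222:256,290:330],None,fx=16,fy=16,interpolation=cv2.INTER_NEAREST))
c=np.array([[314,268],[345,238],[410,170],[467,155]],float); uv=np.c_[245+c[:,0]/6-.4,205+c[:,1]/6-.4]
p=back("top",uv,[.061,.060,.060,.048])[:,:2]; print(p)
a=lambda d:np.degrees(np.arctan2(d[1],d[0]))
print(a(p[2]-p[1]),a(p[2]-p[0]),a(p[3]-p[0]))
# predicted overlay
A=np.array([.5257,.1261])
for L in(-45,-48,-51): print(L,proj("top",[[*(A+r*np.array([np.cos(np.radians(L)),np.sin(np.radians(L))])),.060] for r in(0,.02,.046)]).round(1).tolist())
E
```

```text
[[0.52705644 0.12680941]
 [0.53518959 0.11655247]
 [0.55347027 0.0947234 ]
 [0.55865415 0.07669138]]
-50.05562054916708 -50.53811948600914 -57.769970966978214
-45 [[297.4, 250.1], [304.3, 241.4], [313.2, 230.3]]
-48 [[297.4, 250.1], [304.8, 241.8], [314.3, 231.1]]
-51 [[297.4, 250.1], [305.2, 242.2], [315.3, 232.0]]
```

View pics/t5z.png

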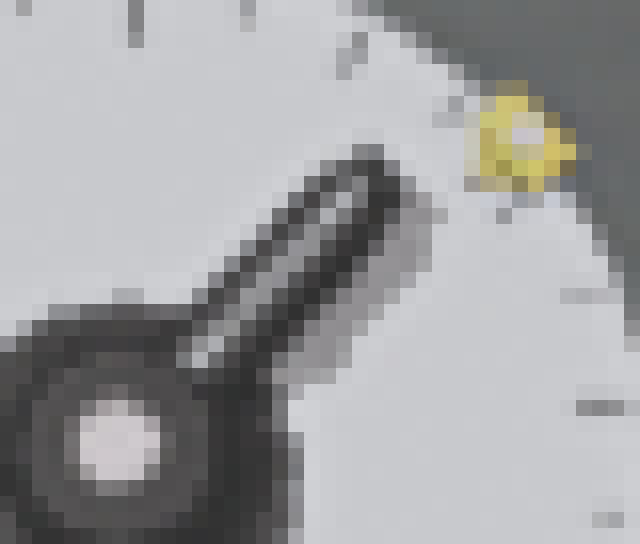

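```bash
python3 - <<'E'
from h import *
c=np.array([[118,440],[200,360],[352,190],[523,140]],float); uv=np.c_[290+c[:,0]/16-.5,222+c[:,1]/16-.5]
p=back("top",uv,[.061,.060,.060,.047])[:,:2]; print(p)
a=lambda d:np.degrees(np.arctan2(d[1],d[0]))
print(a(p[2]-p[1]),a(p[2]-p[0]),a(p[1]-p[0]),"tab",a(p[3]-p[0]),np.hypot(*(p[3]-p[0])))
E
```

```text
[[0.52755208 0.12685609]
 [0.5356965  0.11667249]
 [0.55297941 0.09738368]
 [0.55927556 0.07705342]]
-48.1394324487393 -49.2140174459961 -51.348664745892975 tab -57.50353650827293 0.05904816429844276
```

Call:
{"name": "drive_tool", "arguments": {
  "series": [
    [[0,-0.05,0],[0,0,0]],
    [[0.02,-0.095,0],[0,0,0]],
    [[0.04,-0.14,0],[0,0,0]],
    [[0.07,-0.18,0],[0,0,0]],
    [[0.1,-0.215,0],[0,0,0]],
    [[0.14,-0.24,-0.02],[0,0,0]],
    [[0.14,-0.24,-0.02],[0,0,0]],
    [[0.14,-0.24,-0.02],[0,0,0]]
  ]
}}

```text
time: 7.75
tool_pos: [0.5652, 0.1097, 0.151]
tool_rot: [-0.0, 0.94, 0.34, -0.001]
contact_force: [0.1, 0.4, -0.1]
gripper_width: -0.0
```

Call:
{"name": "drive_tool", "arguments": {
  "series": [
    [[0,0,-0.05],[0,0,0]],
    [[0,0,-0.1],[0,0,0]],
    [[0,0,-0.1],[0,0,0]],
    [[-0.002,-0.0015,-0.1],[0,0,0]],
    [[-0.004,-0.003,-0.1],[0,0,0]],
    [[-0.0055,-0.0055,-0.1],[0,0,-4]],
    [[-0.0065,-0.0075,-0.1],[0,0,-7.5]],
    [[-0.0065,-0.0075,-0.1],[0,0,-7.5]]
  ]
}}

```text
time: 8.55
tool_pos: [0.5613, 0.1044, 0.0562]
tool_rot: [0.001, 0.96, 0.279, 0.003]
contact_force: [1.2, 0.6, 0.8]
gripper_width: -0.003
```

Call:
{"name": "drive_tool", "arguments": {
  "series": [
    [[0.004,0.003,0],[0,0,0]],
    [[0.004,0.003,0.05],[0,0,0]],
    [[0.004,0.003,0.1],[0,0,0]],
    [[-0.03,0.03,0.12],[0,0,0]],
    [[-0.07,0.06,0.12],[0,0,0]],
    [[-0.09,0.1,0.12],[0,0,0]],
    [[-0.11,0.14,0.12],[0,0,0]],
    [[-0.13,0.18,0.12],[0,0,0]]
  ]
}}

```text
time: 9.35
tool_pos: [0.4284, 0.2857, 0.1738]
tool_rot: [-0.0, 0.96, 0.279, 0.001]
contact_force: [0.5, -0.1, 0.2]
gripper_width: 0.001
```

Call:
{"name": "drive_tool", "arguments": {
  "series": [
    [[0,0.05,0],[0,0,0]],
    [[0,0.06,0],[0,0,0]],
    [[0,0.06,0],[0,0,0]]
  ]
}}

```text
time: 9.65
tool_pos: [0.429, 0.3457, 0.1732]
tool_rot: [0.0, 0.96, 0.281, 0.001]
contact_force: [-0.0, -1.7, -0.9]
gripper_width: 0.004
```

```bash
python3 - <<'E'
from h import *
s=state(); t=s["tool_pos"]; print(s["time"],t,s["tool_rot"],s["contact_force"])
f=grab_frame("top"); cv2.imwrite("pics/t6f.png",f[:,:,::-1]); cv2.imwrite("pics/t6z.png",cv2.resize(f[:,:,::-1][222:256,290:330],None,fx=16,fy=16,interpolation=cv2.INTER_NEAREST))
for n in("pointer_tip","index_mark","dial_axis"): print(n,[(np.round(d["location"],4).tolist(),round(d["confidence"],2)) for d in place_of("top",n)[:2]])
E
python3 ang.py pics/t6f.png
```

```text
9.65 [0.42900807 0.34566491 0.17319129] [4.07025394e-05 9.59764018e-01 2.80807158e-01 6.07263103e-04] [-0.03766064 -1.68231455 -0.8545405 ]
pointer_tip [([0.5539, 0.0936, 0.0532], 0.84)]
index_mark [([0.5465, 0.0859, 0.0518], 0.45)]
dial_axis [([0.5259, 0.1277, 0.0447], 0.62)]
tab [0.55883423 0.07766016 0.046     ] 17
disc centre [0.52509375 0.1273783 ] axes [0.11926388 0.12737762]
tab ang -55.83780289267029 r 0.06008587737283921
lever dark mean -57.050211488994705 -57.92584126915825 -63.113336275076875 -45.62688913416822 22
tab ang -55.89791562071376 r 0.058740932757071686
lever dark mean -57.015691794895375 -58.06074031437781 -63.60128531726608 -45.296110070869574 21
```

View pics/t6z.png

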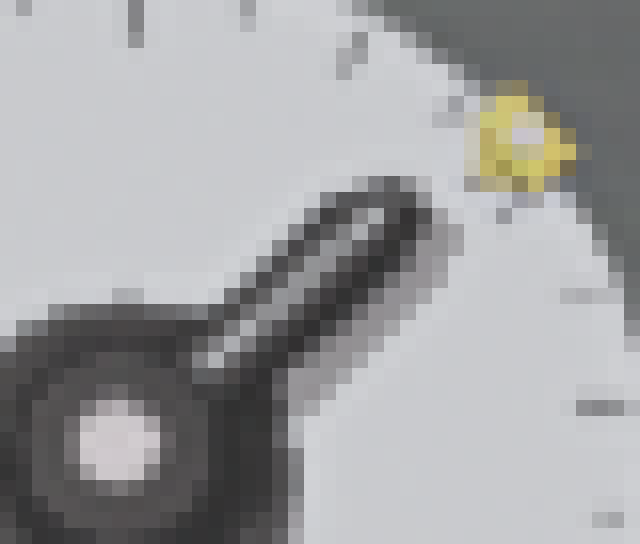

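```bash
python3 - <<'E'
from h import *
from scipy.optimize import least_squares
f=cv2.imread("pics/t6f.png")
g=cv2.cvtColor(f,cv2.COLOR_BGR2GRAY).astype(np.float32)
# polar unwrap about params; score tick darkness; optimise A,yaw
th=np.arange(0,360,.5)
def samp(A,rs,z=.0425):
    P=np.array([[A[0]+r*np.cos(np.radians(t)),A[1]+r*np.sin(np.radians(t)),z] for r in rs for t in th])
    uv=proj("top",P).astype(np.float32).reshape(len(rs),len(th),2)
    return cv2.remap(g,uv[...,0],uv[...,1],cv2.INTER_LINEAR)
A=np.array([.5255,.1268]); rs=np.arange(.044,.074,.0005)
im=samp(A,rs); cv2.imwrite("pics/pol.png",cv2.resize(im,(800,360)))
# disc edge radius by angle -> centre
e=[]
for k in range(len(th)):
    col=im[:,k]; 
    j=np.argmin(np.diff(col[20:]))+20; e.append(rs[j])
e=np.array(e); 
def res(p): return np.clip(e-(p[0]+p[1]*np.cos(np.radians(th))+p[2]*np.sin(np.radians(th))),-.003,.003)
s=least_squares(res,[.064,0,0],loss="soft_l1",f_scale=.0005); print(s.x, A+s.x[1:])
E
```

```text
[6.01236600e-02 1.87076983e-03 9.62011657e-05] [0.52737077 0.1268962 ][ WARN:0@1.117] global loadsave.cpp:1063 imwrite_ Unsupported depth image for selected encoder is fallbacked to CV_8U.
```

View pics/pol.png

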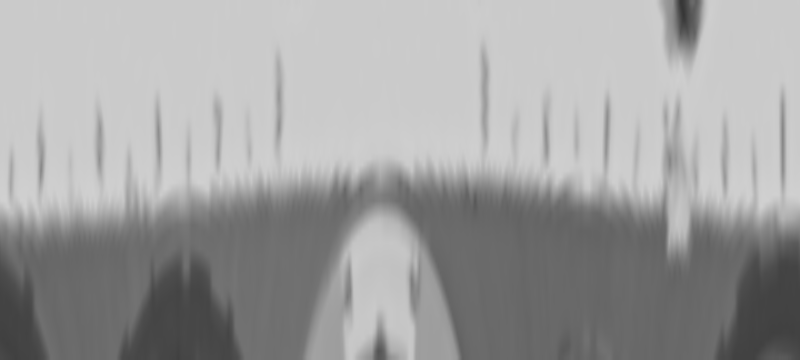

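```bash
python3 - <<'E'
from h import *
f=cv2.imread("pics/t6f.png"); g=cv2.cvtColor(f,cv2.COLOR_BGR2GRAY).astype(np.float32)
A=np.array([.5274,.1269]); th=np.arange(-80,-30,.25)
def samp(img,rs,z):
    P=np.array([[A[0]+r*np.cos(np.radians(t)),A[1]+r*np.sin(np.radians(t)),z] for r in rs for t in th])
    uv=proj("top",P).astype(np.float32).reshape(len(rs),len(th),2)
    return cv2.remap(img,uv[...,0],uv[...,1],cv2.INTER_LINEAR)
rs=np.arange(.018,.050,.002); im=samp(g,rs,.060)
for r,row in zip(rs,im):
    k=(th>-66)&(th<-42); 
    dk=np.nonzero(row<140)[0]
    # white line: local max inside dark bar
    if len(dk)==0: print(r); continue
    a,b=dk[0],dk[-1]; seg=row[a+6:b-6] if b-a>14 else row[a:b]
    o=a+6 if b-a>14 else a
    print(round(r,3),"dark",th[a],th[b],"peak",th[o+np.argmax(seg)] if len(seg) else None)
for z in(.045,.048):
    Y=(f[...,2].astype(np.float32)-f[...,0]); im=samp(Y,np.arange(.053,.063,.001),z).mean(0); w=np.clip(im-15,0,None); print("tab",z,(w*th).sum()/w.sum(), th[w>0].min(),th[w>0].max())
E
```

```text
0.018 dark -80.0 -38.25 peak -55.75
0.02 dark -80.0 -42.75 peak -55.25
0.022 dark -75.5 -43.75 peak -54.75
0.024 dark -75.75 -45.0 peak -56.0
0.026 dark -74.0 -45.5 peak -56.25
0.028 dark -72.5 -46.0 peak -55.25
0.03 dark -71.0 -46.25 peak -54.0
0.032 dark -70.25 -46.5 peak -54.25
0.034 dark -69.25 -46.75 peak -55.0
0.036 dark -68.0 -47.0 peak -55.0
0.038 dark -67.0 -48.25 peak -54.5
0.04 dark -65.25 -50.25 peak -63.75
0.042 dark -64.0 -51.25 peak -62.5
0.044 dark -60.75 -55.0 peak -58.0
0.04599999999999997
0.04799999999999997
tab 0.045 -57.461460116933125 -62.75 -51.5
tab 0.048 -57.95631061302332 -63.25 -52.0
```

Call:
{"name": "drive_tool", "arguments": {
  "series": [
    [[0,-0.05,0],[0,0,0]],
    [[0.02,-0.095,0],[0,0,0]],
    [[0.04,-0.14,0],[0,0,0]],
    [[0.07,-0.18,0],[0,0,0]],
    [[0.1,-0.215,0],[0,0,0]],
    [[0.134,-0.237,-0.02],[0,0,0]],
    [[0.134,-0.237,-0.02],[0,0,0]],
    [[0.134,-0.237,-0.02],[0,0,0]]
  ]
}}

```text
time: 10.65
tool_pos: [0.5626, 0.1052, 0.1512]
tool_rot: [-0.0, 0.961, 0.277, -0.001]
contact_force: [-0.2, 0.6, 0.3]
gripper_width: 0.002
```

Call:
{"name": "drive_tool", "arguments": {
  "series": [
    [[0,0,-0.05],[0,0,0]],
    [[0,0,-0.1],[0,0,0]],
    [[0,0,-0.1],[0,0,0]],
    [[-0.002,-0.0015,-0.1],[0,0,0]],
    [[-0.004,-0.003,-0.1],[0,0,0]],
    [[-0.005,-0.0045,-0.1],[0,0,-2.5]],
    [[-0.005,-0.0045,-0.1],[0,0,-2.5]],
    [[-0.005,-0.0045,-0.1],[0,0,-2.5]]
  ]
}}

```text
time: 11.45
tool_pos: [0.5595, 0.1027, 0.0549]
tool_rot: [0.0, 0.966, 0.258, 0.002]
contact_force: [-0.4, -0.2, -0.1]
gripper_width: -0.0
```

Call:
{"name": "drive_tool", "arguments": {
  "series": [
    [[0,0,0],[0,0,0]],
    [[0.004,0.003,0],[0,0,0]],
    [[0.004,0.003,0.05],[0,0,0]],
    [[0.004,0.003,0.1],[0,0,0]],
    [[-0.03,0.03,0.12],[0,0,0]],
    [[-0.07,0.06,0.12],[0,0,0]],
    [[-0.09,0.1,0.12],[0,0,0]],
    [[-0.11,0.14,0.12],[0,0,0]]
  ]
}}

```text
time: 12.25
tool_pos: [0.4471, 0.2438, 0.1728]
tool_rot: [-0.0, 0.966, 0.258, 0.001]
contact_force: [1.2, 0.1, 1.1]
gripper_width: -0.0
```

Call:
{"name": "drive_tool", "arguments": {
  "series": [
    [[-0.02,0.04,0],[0,0,0]],
    [[-0.02,0.09,0],[0,0,0]],
    [[-0.02,0.1,0],[0,0,0]],
    [[-0.02,0.1,0],[0,0,0]]
  ]
}}

```text
time: 12.65
tool_pos: [0.4277, 0.344, 0.1722]
tool_rot: [0.0, 0.966, 0.26, -0.0]
contact_force: [-0.2, -0.2, -0.0]
gripper_width: -0.002
```

```bash
python3 - <<'E'
from h import *
s=state(); t=s["tool_pos"]; print(s["time"],t,s["tool_rot"],s["contact_force"])
f=grab_frame("top")[:,:,::-1].copy(); cv2.imwrite("pics/t7f.png",f); cv2.imwrite("pics/t7z.png",cv2.resize(f[222:256,290:330],None,fx=16,fy=16,interpolation=cv2.INTER_NEAREST))
g=cv2.cvtColor(f,cv2.COLOR_BGR2GRAY).astype(np.float32)
A=np.array([.5274,.1269]); th=np.arange(-80,-30,.25)
def samp(img,rs,z):
    P=np.array([[A[0]+r*np.cos(np.radians(t)),A[1]+r*np.sin(np.radians(t)),z] for r in rs for t in th])
    uv=proj("top",P).astype(np.float32).reshape(len(rs),len(th),2)
    return cv2.remap(img,uv[...,0],uv[...,1],cv2.INTER_LINEAR)
rs=np.arange(.022,.046,.002); im=samp(g,rs,.060)
for r,row in zip(rs,im):
    dk=np.nonzero(row<140)[0]; a,b=dk[0],dk[-1]; 
    k=np.nonzero((th>th[b]-13)&(th<th[b]-5))[0]
    print(round(r,3),"dark",th[a],th[b],"peak",th[k[np.argmax(row[k])]])
for n in("pointer_tip","index_mark"): print(n,[(np.round(d["location"],4).tolist(),round(d["confidence"],2)) for d in place_of("top",n)[:2]])
E
```

```text
12.65 [0.42772567 0.34402892 0.17218267] [ 1.38462355e-04  9.65742350e-01  2.59502748e-01 -1.34364227e-04] [-0.15114856 -0.16011931 -0.04582284]
0.022 dark -80.0 -47.75 peak -60.25
0.024 dark -80.0 -48.75 peak -59.25
0.026 dark -77.5 -50.0 peak -60.25
0.028 dark -76.5 -51.0 peak -60.0
0.03 dark -76.5 -51.0 peak -58.75
0.032 dark -74.75 -51.25 peak -59.75
0.034 dark -73.75 -52.25 peak -60.0
0.036 dark -72.25 -53.0 peak -59.75
0.038 dark -72.5 -53.25 peak -60.75
0.04 dark -70.5 -55.25 peak -60.5
0.042 dark -69.5 -56.5 peak -69.25
0.044 dark -67.75 -57.5 peak -70.25
pointer_tip [([0.5503, 0.0865, 0.0505], 0.81), ([0.5255, 0.1245, 0.0414], 0.53)]
index_mark [([0.5503, 0.084, 0.0492], 0.48)]
```

View pics/t7z.png

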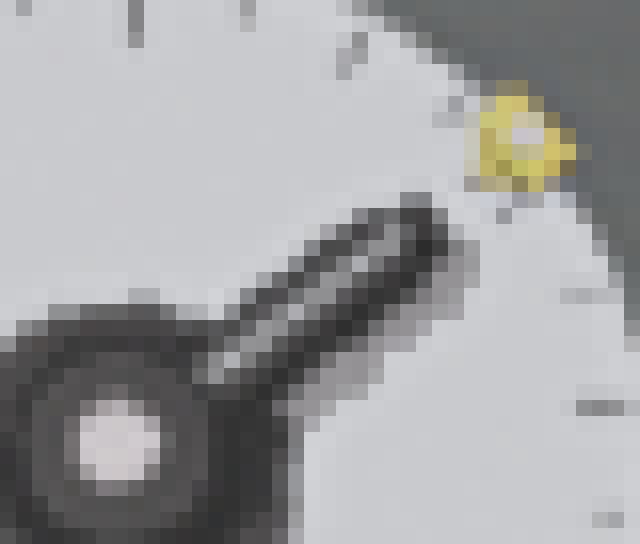

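Call:
{"name": "drive_tool", "arguments": {
  "series": [
    [[0,-0.05,0],[0,0,2]],
    [[0.02,-0.095,0],[0,0,2]],
    [[0.04,-0.14,0],[0,0,2]],
    [[0.06,-0.185,0],[0,0,2]],
    [[0.08,-0.23,0],[0,0,2]],
    [[0.0985,-0.26,-0.02],[0,0,2]],
    [[0.0985,-0.26,-0.06],[0,0,2]],
    [[0.0985,-0.26,-0.06],[0,0,2]]
  ]
}}

```text
time: 13.6
tool_pos: [0.5224, 0.0799, 0.1066]
tool_rot: [-0.001, 0.962, 0.273, -0.005]
contact_force: [-0.9, -0.3, -1.2]
gripper_width: -0.002
```

Call:
{"name": "drive_tool", "arguments": {
  "series": [
    [[0,0,-0.04],[0,0,0]],
    [[0,0,-0.058],[0,0,0]],
    [[0,0,-0.058],[0,0,0]],
    [[0,0,-0.058],[0,0,0]]
  ]
}}

```text
time: 14.0
tool_pos: [0.527, 0.0825, 0.0556]
tool_rot: [0.0, 0.961, 0.275, 0.001]
contact_force: [0.9, 0.8, 1.2]
gripper_width: -0.001
```

Call:
{"name": "drive_tool", "arguments": {
  "series": [
    [[0.003,0.002,0],[0,0,0]],
    [[0.0055,0.004,0],[0,0,0]],
    [[0.0065,0.0045,0],[0,0,0]],
    [[0.0065,0.0045,0],[0,0,0]],
    [[0.0065,0.0045,0],[0,0,0]]
  ]
}}

```text
time: 14.5
tool_pos: [0.5333, 0.0872, 0.0545]
tool_rot: [-0.0, 0.961, 0.275, 0.0]
contact_force: [-0.3, 0.3, -0.0]
gripper_width: 0.002
```

Call:
{"name": "drive_tool", "arguments": {
  "series": [
    [[-0.004,-0.0025,0],[0,0,0]],
    [[-0.004,-0.0025,0.05],[0,0,0]],
    [[-0.004,-0.0025,0.1],[0,0,0]],
    [[-0.03,0.03,0.12],[0,0,0]],
    [[-0.05,0.075,0.12],[0,0,0]],
    [[-0.07,0.12,0.12],[0,0,0]],
    [[-0.09,0.165,0.12],[0,0,0]],
    [[-0.1,0.21,0.12],[0,0,0]]
  ]
}}

```text
time: 15.3
tool_pos: [0.4312, 0.2984, 0.1742]
tool_rot: [-0.0, 0.961, 0.275, 0.0]
contact_force: [0.7, -0.6, 0.6]
gripper_width: -0.003
```

Call:
{"name": "drive_tool", "arguments": {
  "series": [
    [[0,0.05,0],[0,0,0]],
    [[0,0.05,0],[0,0,0]],
    [[0,0.05,0],[0,0,0]]
  ]
}}

```text
time: 15.6
tool_pos: [0.4323, 0.3476, 0.1737]
tool_rot: [0.0, 0.961, 0.276, -0.001]
contact_force: [-1.1, 0.0, 0.3]
gripper_width: -0.0
```

```bash
cat > lev.py <<'E'
from h import *
s=state(); t=s["tool_pos"]; print(s["time"],t,s["tool_rot"],s["contact_force"])
f=grab_frame("top")[:,:,::-1].copy(); cv2.imwrite("pics/t8f.png",f); cv2.imwrite("pics/t8z.png",cv2.resize(f[222:256,290:330],None,fx=16,fy=16,interpolation=cv2.INTER_NEAREST))
g=cv2.cvtColor(f,cv2.COLOR_BGR2GRAY).astype(np.float32)
A=np.array([.5274,.1269]); th=np.arange(-80,-30,.25)
def samp(img,rs,z):
    P=np.array([[A[0]+r*np.cos(np.radians(t)),A[1]+r*np.sin(np.radians(t)),z] for r in rs for t in th])
    uv=proj("top",P).astype(np.float32).reshape(len(rs),len(th),2)
    return cv2.remap(img,uv[...,0],uv[...,1],cv2.INTER_LINEAR)
rs=np.arange(.022,.040,.002); im=samp(g,rs,.060)
for r,row in zip(rs,im):
    dk=np.nonzero(row<140)[0]; a,b=dk[0],dk[-1]; 
    k=np.nonzero((th>th[b]-13)&(th<th[b]-5))[0]
    print(round(r,3),"dark",th[a],th[b],"edge-based",round(th[b]-np.degrees(np.arcsin(.005/r)),1),"peak",th[k[np.argmax(row[k])]])
E
python3 lev.py
```

```text
15.6 [0.43233232 0.34758925 0.17371773] [ 2.78689513e-04  9.61195045e-01  2.75869086e-01 -5.05779507e-04] [-1.09061183  0.044253    0.26454806]
0.022 dark -75.5 -43.75 edge-based -56.9 peak -54.75
0.024 dark -75.75 -45.0 edge-based -57.0 peak -56.0
0.026 dark -74.75 -45.5 edge-based -56.6 peak -56.5
0.028 dark -72.5 -46.0 edge-based -56.3 peak -55.25
0.03 dark -71.0 -46.25 edge-based -55.8 peak -54.0
0.032 dark -70.25 -46.5 edge-based -55.5 peak -55.0
0.034 dark -69.25 -46.75 edge-based -55.2 peak -55.0
0.036 dark -68.0 -47.75 edge-based -55.7 peak -55.0
0.038 dark -67.0 -48.5 edge-based -56.1 peak -54.75
```

View pics/t8z.png

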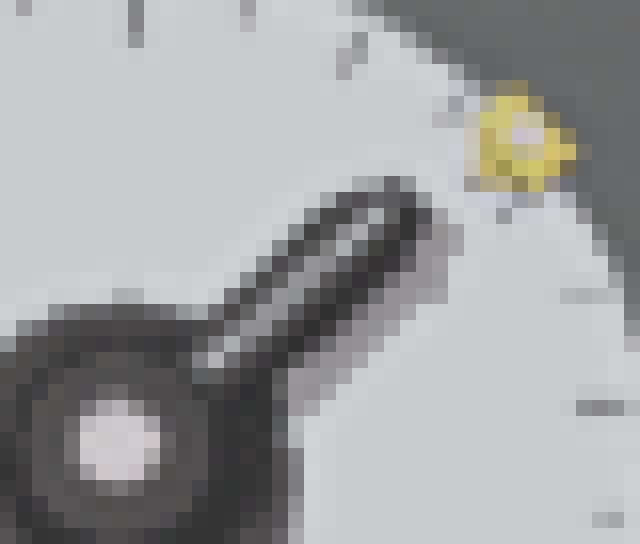

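Call:
{"name": "drive_tool", "arguments": {
  "series": [
    [[0,-0.05,0],[0,0,0]],
    [[0.02,-0.095,0],[0,0,0]],
    [[0.04,-0.14,0],[0,0,0]],
    [[0.07,-0.18,0],[0,0,0]],
    [[0.1,-0.215,0],[0,0,0]],
    [[0.1325,-0.241,-0.02],[0,0,0]],
    [[0.1325,-0.241,-0.06],[0,0,0]],
    [[0.1325,-0.241,-0.06],[0,0,0]]
  ]
}}

```text
time: 16.45
tool_pos: [0.5615, 0.1031, 0.1082]
tool_rot: [-0.001, 0.962, 0.273, -0.006]
contact_force: [-1.5, 0.0, -1.0]
gripper_width: -0.004
```

Call:
{"name": "drive_tool", "arguments": {
  "series": [
    [[0,0,-0.04],[0,0,0]],
    [[0,0,-0.059],[0,0,0]],
    [[0,0,-0.059],[0,0,0]],
    [[0,0,-0.059],[0,0,0]],
    [[0,0,-0.059],[0,0,0]]
  ]
}}

```text
time: 16.95
tool_pos: [0.5669, 0.1061, 0.0579]
tool_rot: [0.0, 0.961, 0.275, 0.002]
contact_force: [0.4, 0.2, 0.5]
gripper_width: -0.001
```

```bash
python3 -c "
from plant import *
for i in range(5): s=state();print(s['tool_pos'])
grab_frame('side')
for i in range(2): s=state();print(s['tool_pos'],s['joint_pos'])"
```

```text
[0.56692681 0.10613448 0.05788509]
[0.56692681 0.10613448 0.05788509]
[0.56692681 0.10613448 0.05788509]
[0.56692681 0.10613448 0.05788509]
[0.56692681 0.10613448 0.05788509]
[0.56699409 0.10617721 0.05783198] [ 5.61358994e-02  1.07641816e-01  1.86115481e+00 -7.96191712e-06
  1.16882331e+00  1.07000224e+00]
[0.56699409 0.10617721 0.05783198] [ 5.61358994e-02  1.07641816e-01  1.86115481e+00 -7.96191712e-06
  1.16882331e+00  1.07000224e+00]
```

Call:
{"name": "drive_tool", "arguments": {
  "series": [
    [[0,0,-0.004],[0,0,0]],
    [[0,0,-0.004],[0,0,0]],
    [[-0.003,-0.001,-0.004],[0,0,0]],
    [[-0.005,-0.002,-0.004],[0,0,0]],
    [[-0.0065,-0.0025,-0.004],[0,0,0]],
    [[-0.0065,-0.0025,-0.004],[0,0,0]],
    [[-0.0065,-0.0025,-0.004],[0,0,0]]
  ]
}}

```text
time: 17.7
tool_pos: [0.5591, 0.1035, 0.0514]
tool_rot: [-0.0, 0.962, 0.275, 0.0]
contact_force: [1.3, 0.1, 1.1]
gripper_width: -0.0
```

Call:
{"name": "drive_tool", "arguments": {
  "series": [
    [[0.004,0.003,0],[0,0,0]],
    [[0.004,0.003,0.05],[0,0,0]],
    [[0.004,0.003,0.1],[0,0,0]],
    [[-0.03,0.03,0.12],[0,0,0]],
    [[-0.07,0.06,0.12],[0,0,0]],
    [[-0.09,0.1,0.12],[0,0,0]],
    [[-0.11,0.14,0.12],[0,0,0]],
    [[-0.13,0.18,0.12],[0,0,0]]
  ]
}}

```text
time: 18.5
tool_pos: [0.4278, 0.2849, 0.1713]
tool_rot: [-0.0, 0.962, 0.275, 0.0]
contact_force: [0.7, -0.2, -0.6]
gripper_width: -0.0
```

Call:
{"name": "drive_tool", "arguments": {
  "series": [
    [[0,0.05,0],[0,0,0]],
    [[0,0.06,0],[0,0,0]],
    [[0,0.06,0],[0,0,0]]
  ]
}}

```text
time: 18.8
tool_pos: [0.4285, 0.3449, 0.1709]
tool_rot: [0.0, 0.961, 0.276, -0.001]
contact_force: [-0.8, -0.0, 0.8]
gripper_width: 0.002
```

```bash
python3 lev.py
```

```text
18.8 [0.42847344 0.34489877 0.17090505] [ 2.19398830e-04  9.61087147e-01  2.76244774e-01 -5.21390310e-04] [-0.82977827 -0.00597236  0.84493283]
0.022 dark -80.0 -48.0 edge-based -61.1 peak -60.25
0.024 dark -78.75 -48.0 edge-based -60.0 peak -58.5
0.026 dark -77.75 -48.25 edge-based -59.3 peak -57.0
0.028 dark -76.0 -48.5 edge-based -58.8 peak -58.0
0.03 dark -74.0 -49.75 edge-based -59.3 peak -58.5
0.032 dark -72.5 -50.75 edge-based -59.7 peak -58.25
0.034 dark -72.75 -51.25 edge-based -59.7 peak -59.75
0.036 dark -72.0 -51.0 edge-based -59.0 peak -58.75
0.038 dark -70.5 -51.25 edge-based -58.8 peak -57.5
```

View pics/t8z.png

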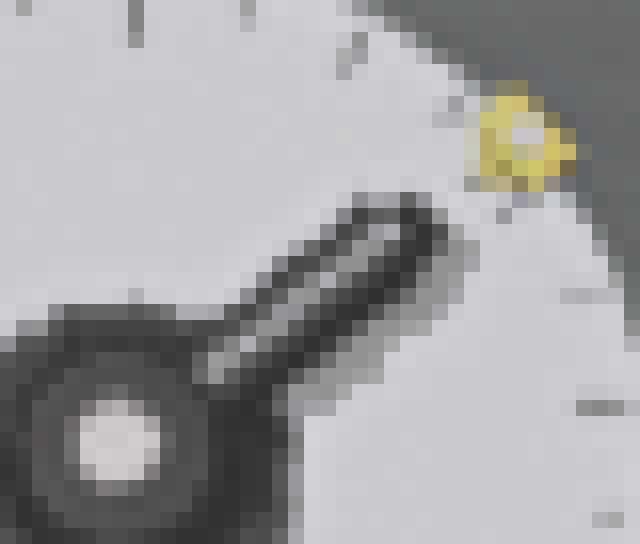

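Call:
{"name": "drive_tool", "arguments": {
  "series": [
    [[0.045,0,0.01],[0,0,-6]],
    [[0.09,0,0.02],[0,0,-12]],
    [[0.135,0,0.03],[0,0,-18]],
    [[0.18,-0.01,0.03],[0,0,-24]],
    [[0.225,-0.02,0.03],[0,0,-30]],
    [[0.27,-0.03,0.03],[0,0,-36]],
    [[0.32,-0.03,0.03],[0,0,-40]],
    [[0.32,-0.03,0.03],[0,0,-40]]
  ]
}}

```text
time: 19.65
tool_pos: [0.7536, 0.3085, 0.1956]
tool_rot: [0.001, 0.997, -0.074, -0.002]
contact_force: [-0.9, -0.4, -0.4]
gripper_width: 0.005
```

Call:
{"name": "drive_tool", "arguments": {
  "series": [
    [[0,-0.04,0],[0,0,0]],
    [[0,-0.08,0],[0,0,0]],
    [[-0.005,-0.12,-0.005],[0,0,0]],
    [[-0.01,-0.16,-0.01],[0,0,0]],
    [[-0.01,-0.166,-0.01],[0,0,0]],
    [[-0.01,-0.166,-0.01],[0,0,0]]
  ]
}}

```text
time: 20.25
tool_pos: [0.7385, 0.1448, 0.1914]
tool_rot: [-0.0, 0.997, -0.072, -0.0]
contact_force: [0.6, 0.0, 0.8]
gripper_width: 0.0
```

```bash
python3 - <<'E'
from h import *
s=state(); print(s["time"],s["tool_pos"],s["tool_rot"],s["contact_force"],s["joint_pos"])
for c in("side","top"):
    f=grab_frame(c)[:,:,::-1]
    cv2.imwrite(f"pics/{c}9.png",cv2.resize(f[100:300,200:420] if c=="side" else f[80:310,200:400],None,fx=2.6,fy=2.6,interpolation=cv2.INTER_CUBIC))
    print([(np.round(d["location"],4).tolist(),round(d["confidence"],2)) for d in place_of(c,"cover_edge")[:2]])
E
```

```text
20.25 [0.73851631 0.14475358 0.19138953] [-1.95039755e-05  9.97376039e-01 -7.23942402e-02 -3.33705112e-04] [0.61932775 0.03297408 0.8351665 ] [9.47402987e-02 3.69743315e-01 1.31545226e+00 1.50507011e-04
 1.45704869e+00 1.81043475e+00]
[([0.6877, 0.1039, 0.2142], 0.76)]
[]
```

View pics/side9.png

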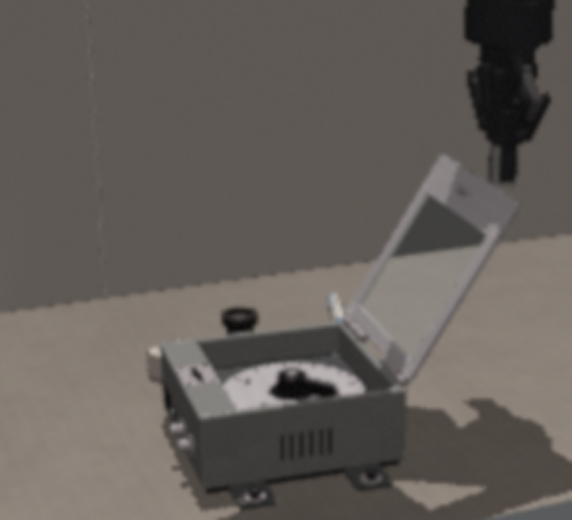

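View pics/top9.png

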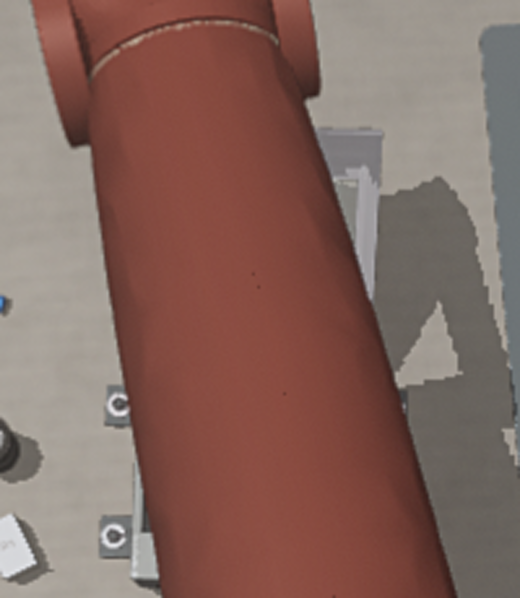

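Call:
{"name": "drive_tool", "arguments": {
  "series": [
    [[-0.018,0.0025,0],[0,0,0]],
    [[-0.028,0.004,0],[0,0,0]],
    [[-0.043,0.006,0.0055],[0,0,0]],
    [[-0.061,0.009,0.013],[0,0,0]],
    [[-0.0755,0.011,0.0165],[0,0,0]],
    [[-0.0895,0.013,0.0195],[0,0,0]],
    [[-0.1045,0.015,0.0205],[0,0,0]],
    [[-0.1185,0.017,0.0215],[0,0,0]]
  ]
}}

```text
time: 21.25
tool_pos: [0.6209, 0.1655, 0.2144]
tool_rot: [-0.0, 0.998, -0.07, 0.002]
contact_force: [2.1, 0.0, 1.9]
gripper_width: 0.001
```

```bash
python3 - <<'E'
from h import *
s=state(); print(s["time"],s["tool_pos"],s["tool_rot"],s["contact_force"],s["joint_pos"])
for c in("side",):
    f=grab_frame(c)[:,:,::-1]
    cv2.imwrite(f"pics/{c}10.png",cv2.resize(f[100:300,200:420],None,fx=2.6,fy=2.6,interpolation=cv2.INTER_CUBIC))
E
```

```text
21.25 [0.62089453 0.16554237 0.21437056] [-3.31365283e-04  9.97544688e-01 -7.00033711e-02  2.00336356e-03] [2.13406218 0.04972305 1.86316061] [ 1.44919361e-01  1.01464655e-01  1.58986104e+00 -2.08891044e-04
  1.44621108e+00  1.85586286e+00]
```

View pics/side10.png

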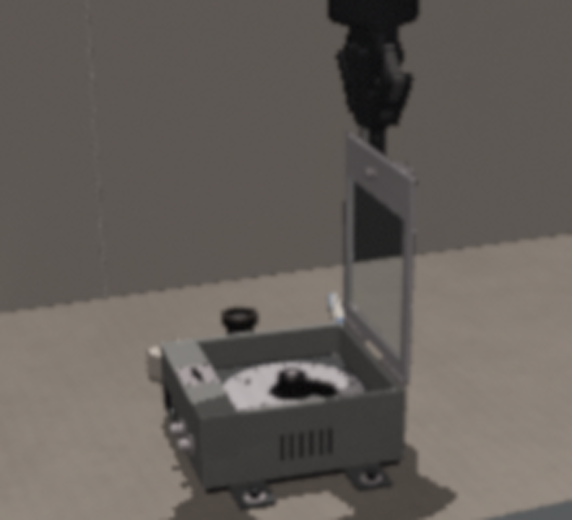

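Call:
{"name": "drive_tool", "arguments": {
  "series": [
    [[-0.024,0.0035,-0.0015],[0,0,0]],
    [[-0.0475,0.007,-0.0075],[0,0,0]],
    [[-0.0695,0.01,-0.0175],[0,0,0]],
    [[-0.0895,0.013,-0.031],[0,0,0]],
    [[-0.107,0.0155,-0.048],[0,0,0]],
    [[-0.121,0.0175,-0.068],[0,0,0]],
    [[-0.132,0.019,-0.09],[0,0,0]],
    [[-0.1385,0.02,-0.113],[0,0,0]]
  ]
}}

```text
time: 22.1
tool_pos: [0.4818, 0.1854, 0.0997]
tool_rot: [-0.0, 0.998, -0.07, 0.001]
contact_force: [1.5, 0.5, 0.8]
gripper_width: 0.001
```

Call:
{"name": "drive_tool", "arguments": {
  "series": [
    [[-0.0015,0,-0.012],[0,0,0]],
    [[-0.0025,0,-0.022],[0,0,0]],
    [[-0.0025,0,-0.025],[0,0,0]],
    [[-0.0025,0,-0.025],[0,0,0]]
  ]
}}

```text
time: 22.5
tool_pos: [0.4802, 0.1848, 0.0756]
tool_rot: [-0.0, 0.998, -0.071, 0.0]
contact_force: [0.0, 0.0, 0.6]
gripper_width: -0.001
```

```bash
python3 - <<'E'
from h import *
s=state(); print(s["time"],s["tool_pos"],s["tool_rot"],s["contact_force"],s["joint_pos"])
for c in("side",):
    f=grab_frame(c)[:,:,::-1]
    cv2.imwrite(f"pics/{c}11.png",cv2.resize(f[100:300,200:420],None,fx=2.6,fy=2.6,interpolation=cv2.INTER_CUBIC))
E
```

```text
22.5 [0.48024286 0.18478838 0.07559256] [-1.16086321e-04  9.97508139e-01 -7.05512273e-02  1.54667978e-04] [0.04630446 0.03208319 0.62196846] [ 2.22542091e-01 -6.01983645e-02  1.99867819e+00  1.42415788e-04
  1.20274960e+00  1.93450698e+00]
```

View pics/side11.png

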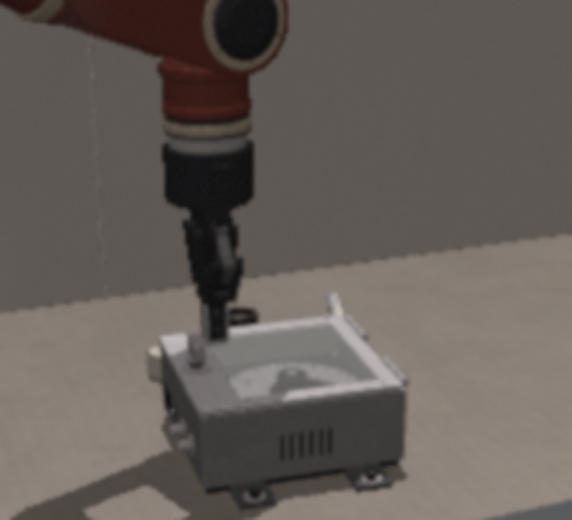

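Call:
{"name": "drive_tool", "arguments": {
  "series": [
    [[0,0,-0.002],[0,0,0]],
    [[0,0,-0.003],[0,0,0]],
    [[0,0,-0.003],[0,0,0]]
  ]
}}

```text
time: 22.85
tool_pos: [0.481, 0.1848, 0.0748]
tool_rot: [-0.0, 0.998, -0.071, 0.001]
contact_force: [-5.3, -0.5, 12.8]
gripper_width: -0.001
```

Call:
{"name": "drive_tool", "arguments": {
  "series": [
    [[0,0,0.05],[0,0,8]],
    [[0,0.02,0.09],[0,0,16]],
    [[0,0.06,0.11],[0,0,24]],
    [[0,0.1,0.11],[0,0,32]],
    [[0,0.14,0.11],[0,0,40]],
    [[0,0.18,0.11],[0,0,48]],
    [[0,0.18,0.11],[0,0,56]],
    [[0,0.18,0.11],[0,0,64]]
  ]
}}

```text
time: 23.65
tool_pos: [0.4797, 0.366, 0.1818]
tool_rot: [0.0, 0.882, 0.472, 0.0]
contact_force: [-0.1, -0.9, 0.4]
gripper_width: -0.001
```

Call:
{"name": "drive_tool", "arguments": {
  "series": [
    [[0,0,0],[0,0,8]],
    [[0,0,0],[0,0,16]],
    [[0,0,0],[0,0,24]],
    [[0,0,0],[0,0,26]],
    [[0,0,0],[0,0,26]]
  ],
  "fingers": 0
}}

```text
time: 24.15
tool_pos: [0.48, 0.3646, 0.1819]
tool_rot: [0.0, 0.755, 0.655, 0.0]
contact_force: [0.2, -0.3, 0.2]
gripper_width: 0.499
```

```bash
python3 - <<'E'
from h import *
s=state(); print(s["time"],s["tool_pos"],s["tool_rot"],s["contact_force"],s["gripper_width"],s["joint_pos"])
f=grab_frame("top")[:,:,::-1].copy(); cv2.imwrite("pics/t12f.png",f)
cv2.imwrite("pics/t12.png",cv2.resize(f[200:315,240:365],None,fx=5,fy=5,interpolation=cv2.INTER_CUBIC))
for c in("top","side"):
  if c=="side": f=grab_frame(c)[:,:,::-1].copy(); cv2.imwrite("pics/s12.png",cv2.resize(f[200:300,240:370],None,fx=5,fy=5,interpolation=cv2.INTER_CUBIC))
  for n in("stud_grip","cover_edge"): print(c,n,[(np.round(d["location"],4).tolist(),round(d["confidence"],2)) for d in place_of(c,n)[:2]])
E
```

```text
24.15 [0.47999822 0.36463065 0.18193294] [1.30428579e-04 7.55391480e-01 6.55273638e-01 3.93485736e-04] [ 0.20571212 -0.28760723  0.21872246] 0.4987574846466826 [ 5.26291857e-01  3.48189835e-02  1.71488773e+00 -1.10756349e-04
  1.39106405e+00  6.68018169e-01]
top stud_grip [([0.5359, -0.1669, 0.0046], 0.62), ([0.4475, 0.1407, 0.0955], 0.56)]
top cover_edge [([0.4308, 0.1399, 0.0746], 0.63)]
side stud_grip [([0.4455, 0.1408, 0.0964], 0.53)]
side cover_edge [([0.4308, 0.1403, 0.0756], 0.76)]
```

View pics/t12.png

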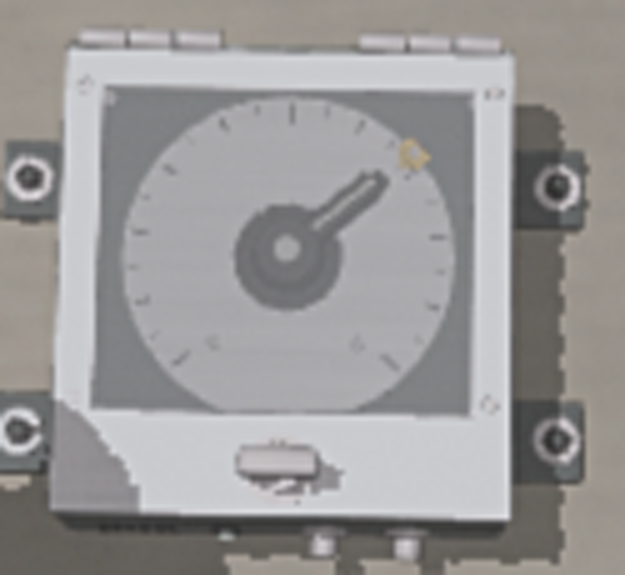

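View pics/s12.png

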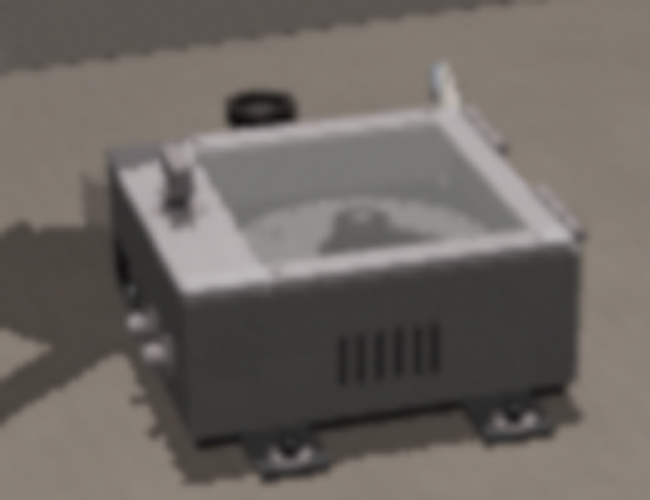

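```bash
python3 - <<'E'
from h import *
f=cv2.imread("pics/t12f.png"); cv2.imwrite("pics/t12z.png",cv2.resize(f[280:305,280:315],None,fx=16,fy=16,interpolation=cv2.INTER_NEAREST))
for z in(.0935,.101): print(back("top",[[295.2,291.6]],z))
print(proj("top",[[.4472,.1385,.101],[.4472,.1385,.0865]]))
E
```

```text
[[0.44774562 0.13814596 0.0935    ]]
[[0.44678138 0.13801263 0.101     ]]
[[294.88594956 291.39138578]
 [295.16498744 292.44744317]]
```

View pics/t12z.png

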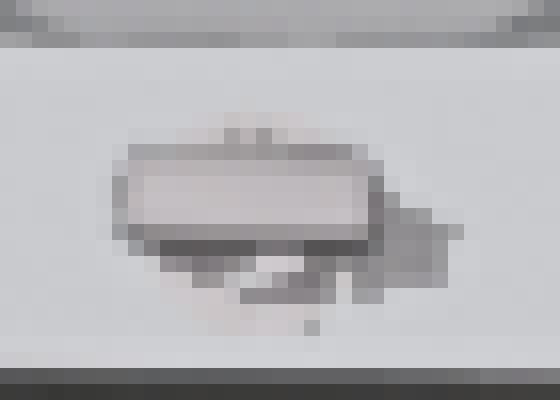

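Call:
{"name": "drive_tool", "arguments": {
  "series": [
    [[0,-0.05,0],[0,0,0]],
    [[-0.01,-0.095,0],[0,0,0]],
    [[-0.015,-0.14,0],[0,0,0]],
    [[-0.025,-0.185,0],[0,0,0]],
    [[-0.033,-0.2265,-0.01],[0,0,0]],
    [[-0.033,-0.2265,-0.05],[0,0,0]],
    [[-0.033,-0.2265,-0.05],[0,0,0]],
    [[-0.033,-0.2265,-0.05],[0,0,0]]
  ]
}}

```text
time: 25.25
tool_pos: [0.446, 0.1381, 0.1315]
tool_rot: [-0.001, 0.755, 0.655, -0.001]
contact_force: [0.4, 0.1, 0.3]
gripper_width: 0.502
```

Call:
{"name": "drive_tool", "arguments": {
  "series": [
    [[0,0,0],[0,0,0]],
    [[0,0,0],[0,0,0]]
  ]
}}

```text
time: 25.45
tool_pos: [0.4477, 0.1389, 0.1336]
tool_rot: [0.001, 0.755, 0.656, 0.001]
contact_force: [-0.4, 0.2, 0.6]
gripper_width: 0.501
```

Call:
{"name": "drive_tool", "arguments": {
  "series": [
    [[-0.0005,-0.0005,-0.02],[0,0,0]],
    [[-0.0005,-0.0005,-0.04],[0,0,0]],
    [[-0.0005,-0.0005,-0.044],[0,0,0]],
    [[-0.0005,-0.0005,-0.044],[0,0,0]],
    [[-0.0005,-0.0005,-0.044],[0,0,0]]
  ]
}}

```text
time: 25.95
tool_pos: [0.447, 0.1379, 0.0891]
tool_rot: [0.001, 0.755, 0.656, 0.001]
contact_force: [-0.6, 0.6, -0.7]
gripper_width: 0.504
```

Positioned around the wing; close on it.

Call:
{"name": "drive_tool", "arguments": {
  "series": [
    [[0,0,0],[0,0,0]],
    [[0,0,0],[0,0,0]],
    [[0,0,0],[0,0,0]],
    [[0,0,0],[0,0,0]],
    [[0,0,0],[0,0,0]],
    [[0,0,0],[0,0,0]]
  ],
  "fingers": 1
}}

```text
time: 26.55
tool_pos: [0.4456, 0.1378, 0.0878]
tool_rot: [-0.0, 0.755, 0.655, -0.0]
contact_force: [-5.8, 1.7, 4.3]
gripper_width: 0.086
```

```bash
python3 - <<'E'
from h import *
s=state(); print(s["time"],s["tool_pos"],s["contact_force"],s["gripper_width"],s["ft_torque"])
f=grab_frame("side")[:,:,::-1].copy(); cv2.imwrite("pics/s13.png",cv2.resize(f[180:280,230:340],None,fx=6,fy=6,interpolation=cv2.INTER_CUBIC))
E
```

```text
26.55 [0.44564468 0.13775273 0.08777538] [-5.75735465  1.67558546  4.30929841] 0.08562497528215915 [0.26092586 0.75503289 0.00424058]
```

View pics/s13.png

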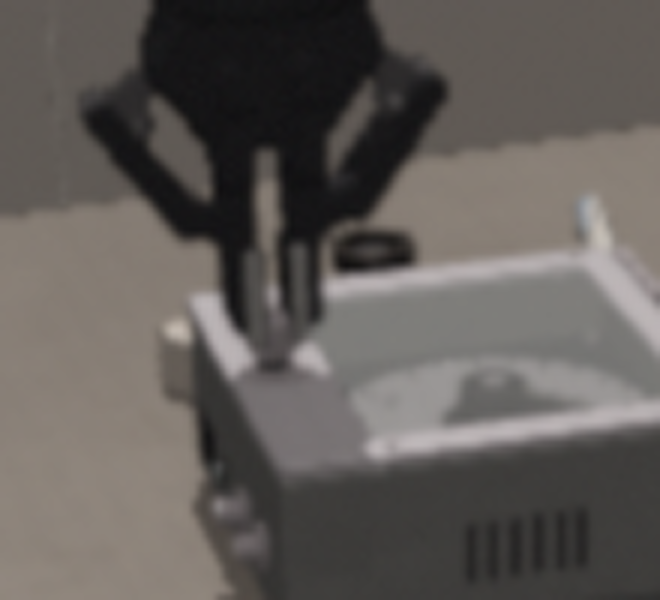

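Call:
{"name": "drive_tool", "arguments": {
  "series": [
    [[-0.001,0,-0.002],[0,0,0]],
    [[-0.001,0,-0.004],[0,0,0]],
    [[-0.001,0,-0.006],[0,0,0]],
    [[-0.001,0,-0.007],[0,0,0]],
    [[-0.001,0,-0.007],[0,0,0]]
  ]
}}

```text
time: 27.1
tool_pos: [0.4457, 0.1378, 0.0822]
tool_rot: [0.0, 0.755, 0.655, 0.0]
contact_force: [-5.8, 1.6, 10.1]
gripper_width: 0.087
```

Call:
{"name": "drive_tool", "arguments": {
  "series": [
    [[-0.001,0,-0.001],[0,0,0]],
    [[-0.001,0,-0.002],[0,0,0]],
    [[-0.001,0,-0.002],[0,0,0]]
  ]
}}

```text
time: 27.4
tool_pos: [0.4457, 0.1378, 0.082]
tool_rot: [0.001, 0.755, 0.655, 0.001]
contact_force: [-8.0, 0.1, 17.9]
gripper_width: 0.088
```

Call:
{"name": "drive_tool", "arguments": {
  "series": [
    [[0,0,0],[0,0,-6]],
    [[0,0,0],[0,0,-12]],
    [[0,0,0],[0,0,-18]],
    [[0,0,0],[0,0,-24]]
  ]
}}

```text
time: 27.8
tool_pos: [0.4455, 0.1378, 0.082]
tool_rot: [0.0, 0.876, 0.482, 0.001]
contact_force: [-9.9, 1.0, 17.5]
gripper_width: 0.09
```

Call:
{"name": "drive_tool", "arguments": {
  "series": [
    [[0,0,0],[0,0,-8]],
    [[0,0,0],[0,0,-16]],
    [[0,0,0],[0,0,-24]],
    [[0,0,0],[0,0,-32]],
    [[0,0,0],[0,0,-40]],
    [[0,0,0],[0,0,-48]],
    [[0,0,0],[0,0,-56]],
    [[0,0,0],[0,0,-62]]
  ]
}}

```text
time: 28.6
tool_pos: [0.4452, 0.1382, 0.082]
tool_rot: [-0.001, 0.999, -0.038, 0.001]
contact_force: [-10.5, 1.7, 20.6]
gripper_width: 0.091
```

Call:
{"name": "drive_tool", "arguments": {
  "series": [
    [[0,0,0],[0,0,-5]],
    [[0,0,0],[0,0,-5]],
    [[0,0,0],[0,0,-5]]
  ]
}}

```text
time: 28.9
tool_pos: [0.4452, 0.1382, 0.082]
tool_rot: [-0.001, 0.997, -0.079, 0.001]
contact_force: [-10.3, 1.3, 20.0]
gripper_width: 0.088
```

```bash
python3 - <<'E'
from h import *
s=state(); print(s["time"],s["tool_pos"],s["tool_rot"],s["contact_force"],s["gripper_width"],s["ft_torque"],s["joint_pos"])
q=s["tool_rot"]; print("y ang",2*np.degrees(np.arctan2(q[2],q[1]))-90)
f=grab_frame("side")[:,:,::-1].copy(); cv2.imwrite("pics/s14.png",cv2.resize(f[180:280,230:340],None,fx=6,fy=6,interpolation=cv2.INTER_CUBIC))
E
```

```text
28.9 [0.44521762 0.13824665 0.0820149 ] [-7.08065291e-04  9.96851329e-01 -7.92873217e-02  6.68249300e-04] [-10.29307764   1.32589634  20.00283137] 0.08824504909878078 [ 0.29544318  1.79293067 -0.0275787 ] [ 1.40569818e-01 -1.95161219e-01  2.10812360e+00  1.15819934e-03
  1.22701722e+00  1.86971799e+00]
y ang -99.0952086262668
```

View pics/s14.png

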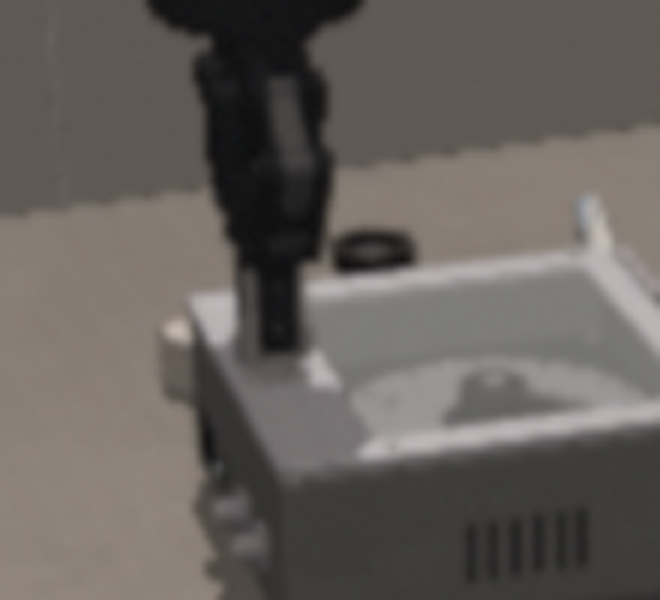

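Call:
{"name": "drive_tool", "arguments": {
  "series": [
    [[0,0,0.002],[0,0,0]],
    [[0,0,0.004],[0,0,0]],
    [[0,0,0.0055],[0,0,0]],
    [[0,0,0.0055],[0,0,0]]
  ]
}}

```text
time: 29.35
tool_pos: [0.445, 0.1382, 0.0854]
tool_rot: [-0.001, 0.997, -0.079, 0.001]
contact_force: [-2.9, 4.6, 6.0]
gripper_width: 0.091
```

Call:
{"name": "drive_tool", "arguments": {
  "series": [
    [[0,0,0],[0,0,0]],
    [[0,0,0],[0,0,0]],
    [[0,0,0],[0,0,0]],
    [[0,0,0],[0,0,0]]
  ],
  "fingers": 0
}}

```text
time: 29.75
tool_pos: [0.4439, 0.1373, 0.0838]
tool_rot: [0.0, 0.997, -0.079, -0.0]
contact_force: [0.4, -0.6, -0.1]
gripper_width: 0.5
```

Call:
{"name": "drive_tool", "arguments": {
  "series": [
    [[0,0,0.03],[0,0,0]],
    [[0,0,0.06],[0,0,0]],
    [[0,0.04,0.09],[0,0,0]],
    [[0,0.085,0.09],[0,0,0]],
    [[0,0.13,0.09],[0,0,0]],
    [[0,0.175,0.09],[0,0,0]],
    [[0,0.22,0.09],[0,0,0]],
    [[0,0.22,0.09],[0,0,0]]
  ]
}}

```text
time: 30.55
tool_pos: [0.4434, 0.3616, 0.1738]
tool_rot: [-0.001, 0.997, -0.077, -0.0]
contact_force: [-0.1, -0.9, -0.7]
gripper_width: 0.498
```

```bash
python3 - <<'E'
from h import *
s=state(); print(s["time"],s["tool_pos"],s["contact_force"],s["gripper_width"])
f=grab_frame("top")[:,:,::-1].copy(); cv2.imwrite("pics/t15f.png",f)
cv2.imwrite("pics/t15.png",cv2.resize(f[200:315,240:365],None,fx=5,fy=5,interpolation=cv2.INTER_CUBIC))
f=grab_frame("side")[:,:,::-1].copy(); cv2.imwrite("pics/s15.png",cv2.resize(f[200:300,240:370],None,fx=5,fy=5,interpolation=cv2.INTER_CUBIC))
for c in("top","side"):
  for n in("stud_grip","cover_edge","index_mark","pointer_tip","loupe","driver_red","marker","steel_block"): print(c,n,[(np.round(d["location"],4).tolist(),round(d["confidence"],2)) for d in place_of(c,n)[:2]])
E
```

```text
30.55 [0.4434324  0.36155055 0.1738064 ] [-0.1426183  -0.87602063 -0.74697079] 0.49785617338993626
top stud_grip [([0.4493, 0.1395, 0.0928], 0.64)]
top cover_edge [([0.431, 0.1399, 0.0749], 0.75), ([0.5248, 0.1254, 0.0434], 0.38)]
top index_mark [([0.4313, 0.1419, 0.0763], 0.2)]
top pointer_tip [([0.6806, 0.3493, 0.0027], 0.51)]
top loupe [([0.5519, 0.3125, -0.0024], 0.76), ([0.5305, -0.1683, 0.0015], 0.65)]
top driver_red [([0.5303, -0.167, 0.0021], 0.72)]
top marker [([0.6824, 0.3475, 0.0037], 0.73)]
top steel_block [([0.4814, 0.3045, 0.0028], 0.54), ([0.4281, 0.1421, 0.0735], 0.19)]
side stud_grip [([0.4461, 0.1392, 0.0934], 0.43)]
side cover_edge [([0.4294, 0.1411, 0.0737], 0.88)]
side index_mark [([0.4277, 0.1404, 0.0687], 0.69)]
side pointer_tip []
side loupe [([0.5539, 0.3112, -0.0014], 0.53)]
side driver_red [([0.5282, -0.1715, 0.0017], 0.68)]
side marker [([0.679, 0.3454, -0.0009], 0.41), ([0.5237, 0.1237, 0.0406], 0.38)]
side steel_block [([0.533, -0.169, 0.0041], 0.73), ([0.4786, 0.3056, -0.0009], 0.39)]
```

View pics/t15.png

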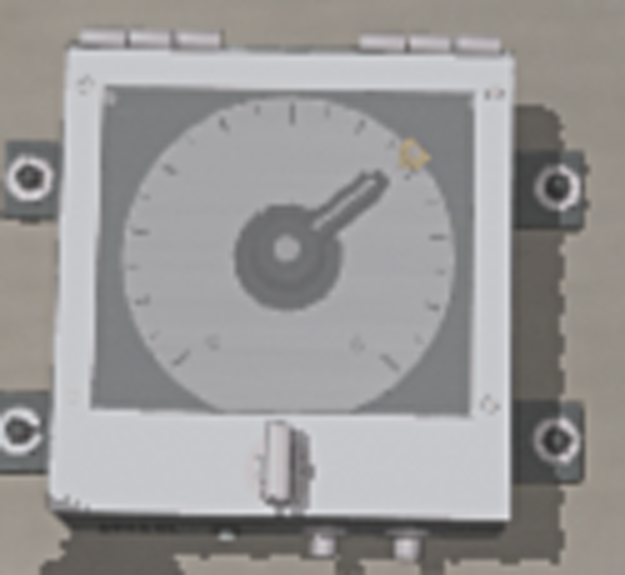

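View pics/s15.png

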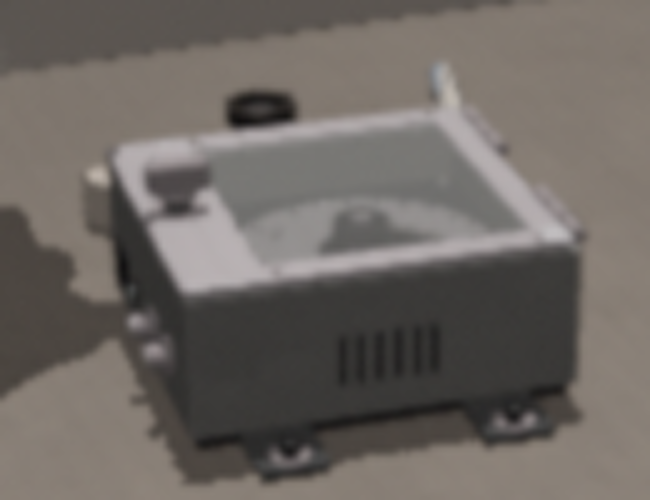

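```bash
python3 - <<'E'
from h import *
f=cv2.imread("pics/t15f.png"); cv2.imwrite("pics/t15z.png",cv2.resize(f[278:308,282:312],None,fx=18,fy=18,interpolation=cv2.INTER_NEAREST))
e=np.array([.9898,-.1426,0]);v=np.array([.1426,.9898,0])
for a in(0,8,-8):
  c,s=np.cos(np.radians(a)),np.sin(np.radians(a)); d=c*e+s*v; n=-s*e+c*v
  for zt in(.0985,):
    P=np.array([.4472,.1385,zt]); print(a,zt,((proj("top",[P+.014*d+.00475*n,P+.014*d-.00475*n,P-.014*d-.00475*n,P-.014*d+.00475*n])-[282,278]+.5)*18).round().tolist())
E
```

```text
0 0.0985 [[196.0, 105.0], [296.0, 107.0], [288.0, 402.0], [187.0, 400.0]]
8 0.0985 [[175.0, 113.0], [275.0, 101.0], [309.0, 394.0], [208.0, 406.0]]
-8 0.0985 [[217.0, 100.0], [316.0, 116.0], [267.0, 408.0], [167.0, 392.0]]
```

View pics/t15z.png

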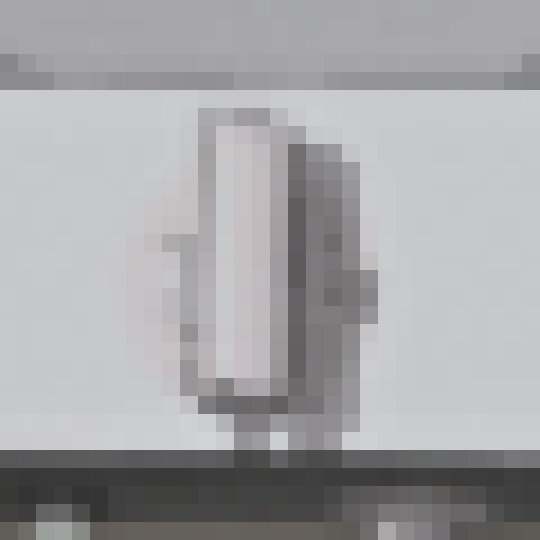

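```bash
python3 -c "
from plant import *
print(job_done())"
```

```text
the job is handed in; nothing more can be done
None
```

The job is done as asked and was handed in at about 31 s of the 72 s allowed; `job_done` gives no verdict.

- **Pointer:** I pushed the lever clockwise to the brass tab. One push overshot to about 2.4° past the tab, so I nudged the lever back about 4.5° and then pushed clockwise again. The last measurement put the lever at about -58.6° and the tab at about -57.6°. That is within about 1°, and my measurement is good to about 1°.
- **Cover:** It swung shut from behind without trouble. Both cameras put its free edge at about 74–76 mm above the bench, as it should be when shut.
- **Stud:** I gripped the wing, pressed until it stopped moving (18–20 N on the wrist), turned it 91° clockwise, let it rise and released. The last picture shows the wing along the box's x axis within about 1°. While I still held it, it rose 3.4 mm from its stop. That would leave it about 3 mm in, closer to the locked 2.5 mm than the 4 mm of a part-turned stud, but I did not measure its final height directly.
- **Index tab and other things:** The tab looked the same in the pictures throughout. The loupe, screwdriver, marker and block were still within about 4 mm of their first positions, the error of the position networks.
- **Check that disagreed:** With the cover shut, the networks reported the pointer tip and index mark in wrong places. I judged those from the pictures, where the lever looks unchanged since the last measurement.

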